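# Load the wash pan and open the degreaser jug

## Task

Get the wash ready: tip all five valve balls out of the small steel cup into the steel wash pan and stand the empty cup upright on the bench again. Then open the degreaser jug: push its safety cap down, keep it pushed while you twist it a quarter turn anticlockwise, and lift it straight off. Finish while still holding the cap, level and still, about 10 cm above the jug's mouth, and leave everything else on the bench where it is.

Things in the scene. Friction and masses are not known exactly. Their poses are not given: they have to be found in the camera images.
- cup: loose plain steel cup that holds the five balls at the start: round, slightly conical, outside 55 mm wide at the foot, 67 mm at the 54 mm high rim (rim bead 69 mm), wall 2 mm, floor 3 mm thick, about 110 g. Origin: centre of its underside; z up out of the mouth. It starts near the middle of the bench, ahead of the robot
- ball1: loose steel valve ball, 18 mm in diameter, 24 g; starts on the floor of the cup. Origin: its centre
- ball2: loose steel valve ball, 18 mm in diameter, 24 g; starts on the floor of the cup. Origin: its centre
- ball3: loose steel valve ball, 18 mm in diameter, 24 g; starts on the floor of the cup. Origin: its centre
- ball4: loose steel valve ball, 18 mm in diameter, 24 g; starts on the floor of the cup. Origin: its centre
- ball5: loose steel valve ball, 18 mm in diameter, 24 g; starts on the floor of the cup. Origin: its centre
- pan: rectangular stainless wash pan, open above, fixed to the bench; 265 mm along its own x, 162 mm along its own y (rim flange 10 to 12 mm wider all round), 65 mm high, wall and floor 3 mm. Origin: centre of its underside. It stands on one side of the cup, left or right, the jug on the other
- jug: white round 2 litre degreaser jug, 120 mm wide up to 134 mm height, standing in a 24 mm high steel drip cradle (180 mm along its x, 132 mm along its y) screwed to the bench: it cannot move or turn. A handle stands out 89 mm from the axis along its own -x, at heights of 57 to 166 mm. Origin: on the bench, on the vertical axis of jug, neck and cap; z up
- jug_collar (a point): on the jug's axis, 179.5 mm above the bench: top of the 58 mm wide collar on which the pushed-down cap lands. Below it the shoulder slopes from 27 mm radius at 170 mm height to 60 mm radius at 134 mm height
- jug_mouth (a point): centre of the jug's mouth (rim of its neck), on the jug's axis 204 mm above the bench; the neck is 34 mm wide, with lugs out to 47 mm under the cap
- cap: black push-and-turn safety cap on the jug's neck: round, ribbed, 60 mm wide, 31 mm high, about 40 g. Origin: centre of its open underside, 186 mm above the bench when closed; z up; its x lies along the jug's x (within 2 degrees) when closed. Two lugs inside hold it; a sprung liner pushes it up with 5 N. Pushing it down takes 5 N to start and 11.5 N at the bottom of its 6.5 mm travel, a solid stop
- cap_top (a point): centre of the cap's flat top, 217 mm above the bench when closed. The cap turns only while pushed down over 4 mm (best all the way). Turned 55 to 125 degrees anticlockwise seen from above (90 is best, a stop ends it at 128) it is free and lifts straight up; clockwise it does not turn
- union_nut: loose hexagonal union nut, bystander: steel, 64 mm across flats, 26 mm high, origin under its centre
- reducer: loose pipe reducer, bystander: hollow steel cone standing on its 64 mm wide end, 72 mm high, origin under its centre
- ferrule: loose flanged steel liner, bystander: 64 mm wide, 22 mm high, origin under its centre
- wrench: loose wrench lying flat, bystander: steel, about 195 mm long along its own x, origin under its middle
- brush: loose scrubbing brush, bystander: wooden back, 150 x 45 mm, 40 mm high, lies bristles down, origin under its centre
- elbow: loose 90 degree pipe elbow, bystander: steel, two 61 mm long legs along its own +x and +y, 35 mm high, origin under its bend
Things that resemble listed ones, but are neither listed nor needed, are in the scene too. Leave any brown look-alike of the jug alone.

How it is judged:
By the outcome, as a careful person would: the job done as asked, in the order asked, and still so for the second after the job is handed in, while the arm keeps its last pose, push and grip.
It also fails if it takes over 64 s, if anything falls off the work surface, if the arm or the gripper's body presses on something with over 40 N, if the wrist force passes 120 N, or if a joint passes its speed limit or range.

## Robot

A 6-joint arm with a two-finger parallel gripper is mounted at the origin on the work surface. World frame = base frame: x ahead of the robot, y to its left, z up, the work surface at z = 0. Lengths are in m, angles in rad, forces in N, time in s.
With the tool pointing down it reaches from about 0.4 to 0.825 m from the base axis. Payload 7 kg.
Tool frame: the origin (TCP) lies at the very end of the fingers, on their centre line; the grasp point (between the pads) lies 19 mm behind it; z points along the fingers, x is the direction in which the jaws open and shut, and the axes are right-handed (so a half turn about z gives the same grasp; the last joint's range is limited). The gripper opens to 88 mm and grips with 3 to 60 N. Pads are 19 mm wide; open, the fingers measure 130 mm over their backs; the gripper's body (78 mm by 193 mm) begins 47 mm behind the grasp point.
Start: joints at [0.288, 0.359, 0.012, 0, -1.224, -0.288], TCP at [0.675, -0, 0.227] pointing down, gripper open.
Joint ranges: [-3.07, 3.07], [-1.43, 2.12], [-1.02, 1.25], [-3.03, 1.67], [-3.05, -0], [-3.03, 3.03]. Speed limits (rad/s): [2.39, 2.39, 3.01, 3.14, 3.14, 3.14].

## Interface

Orientations are given as a rotation vector (axis times angle).
In Python, from station import telemetry, optics, job, models gives the robot as it stands.
- The arm moves only by the tool apply_moves, never from a script. Its argument "series" is a list that holds one entry, the list of rows, each a list of 4 numbers: the shift along the tool's x, y, z as a fraction of full scale, then the turn about the tool's z as a fraction of full scale. A call has 1 to 5 rows; each row shifts and turns the pose as measured when the row begins, along the tool's axes as they then stand; what a row does not reach is not made up. Full scale, the value 1, is 0.04 m for a shift and 8 degrees for a turn. A row lasts 1/8 s, in which the tool goes at most 62.5 mm and 10.7 degrees, less where a joint would pass 70% of its speed; a pose out of reach is approached as far as the arm can. A call with a number of a shift or a turn outside -1 to 1 is refused whole. A call with a gripper value outside its range is refused whole. "grip" is the opening, from 0 (shut) to 1 (fully open), set as the call begins (left out, the last holds). The fingers move at their own pace and stop on an object; the grip force is fixed at half the most. Time passes only in rows, so rows that do not move let the fingers close. It gives the time, the measured TCP pose, the force and the opening at its end, in the units of the state.
- telemetry.observe(): the state, without advancing time (a new reading comes with each control period).
- optics.grab_frame(name): name is "scene" or "side" or "wrist"; returns a dict with "img" (420x560x3 uint8, blue, green, red), "mtx" (3x3 intrinsics, pixels), "xyz" and "rotation" of the camera in the world. Camera axes: x right, y up, looking along -z (the intrinsics and any distortion apply to the point x, -y, -z); pixel columns grow to the right and rows downward; lengths in m; the calibration is good to about 2 mm. A picture is of the moment at which its call begins. There is no depth.
- job.job_done(): hands the job in, once; it reports no verdict.
Trained networks look in a picture, given as the dict that the camera call returned (one of the last four; its "shot" number tells which), for a name from the list of things; names that differ only in an ending like _2 or _b are one class to them, and where a whole thing is asked for, a point or a joint stands for the part that bears it (a point fixed in the world has none). Each returns a list of dicts, best first, with "conf" (0 to 1); they miss things now and then, are a little off and sometimes report something else, mostly with a low value. They report only what shows in the picture. A call takes as long as a camera call. They do not tell look-alikes from the thing itself.
- models.find_in(label, picture): "pixel" ([row, column] in pixels, amid what is visible of it).
- models.landmark_of(label, picture): "pixel" ([row, column] in pixels: a listed point, or the origin of a listed thing).
The state is a dict: "time_s": time; "joint_positions": joint angles; "dq": joint speeds; "joint_torque": joint torques, N m; "eef_pos": TCP position; "orientation": TCP orientation; "force": force on the tool from outside, world axes, zero at the start; "wrist_torque": the same for the moment, N m; "opening": finger opening in m.
Only numpy, scipy, OpenCV 4.12 (cv2) and the standard library are available. Lean on these libraries where they do the work, as an engineer would, in place of code of your own. Each camera call takes 0.05 s, during which the arm holds its last target.

## Working session

There is one attempt and no reset: what is moved stays moved. The work goes in short steps, Python scripts to look and compute and a tool call to move; the robot and the scene stay as the last step left them, time stands still between calls to the robot, and variables do not carry over. Pictures are saved under pics/ and viewed, and the job is handed in when it is done.

Besides the shell and the picture viewer there is one more tool, called after "Request:" as a command line: name --argument value ..., lists and objects as JSON in quotes. apply_moves: Moves the arm, as the interface text tells. Shift numbers are shares of 0.04 m and turn numbers shares of 8 degrees, none past 1 either way. Its arguments: {"type":"object","properties":{"series":{"type":"array","items":{"type":"array","items":{"type":"array","items":{"type":"number"}}}},"grip":{"type":"number"}},"required":["series"]}

```bash
mkdir -p pics; ls; python3 - <<'E'
from station import telemetry, optics, job, models
import cv2
s=telemetry.observe()
for k,v in s.items(): print(k,v)
for n in ["scene","side","wrist"]:
    f=optics.grab_frame(n)
    cv2.imwrite(f"pics/{n}0.png",f["img"])
    print(n,f["mtx"],f["xyz"],f["rotation"],[k for k in f])
    for l in ["cup","pan","jug","cap","cap_top","ball1","union_nut","reducer","ferrule","wrench","brush","elbow"]:
        try:
            print(l,[(d["pixel"],round(d["conf"],2)) for d in models.find_in(l,f)][:3],[(d["pixel"],round(d["conf"],2)) for d in models.landmark_of(l,f)][:3])
        except Exception as e: print(l,e)
E
```

```text
pics
time_s 0.0
joint_positions [ 2.88038808e-01  3.59381677e-01  1.10427985e-02 -3.61774319e-04
 -1.22406311e+00 -2.88145885e-01]
dq [ 0.00016518  0.0001851  -0.00114784  0.00148867  0.00085384  0.00090775]
joint_torque [-8.00930356e-04 -5.82726967e+01  2.93058443e+01  6.99745238e+00
  6.93249181e-03 -2.06530804e-04]
eef_pos [ 6.74512060e-01 -6.37435281e-05  2.25616953e-01]
orientation [-3.61551669e-04 -3.13995649e+00  2.04221862e-04]
force [1.14138095 0.08910935 0.54789913]
wrist_torque [0.05131387 0.01267    0.06959393]
opening 0.08751611184998208
scene [[402.524465     0.         276.44183253]
 [  0.         402.524465   206.79416778]
 [  0.           0.           1.        ]] [ 1.01490738 -0.30101136  1.0647376 ] [0.54532839 0.34727325 1.05437732] ['img', 'mtx', 'xyz', 'rotation', 'shot']
cup [([235.8, 280.6], 0.97), ([207.6, 385.1], 0.47)] [([244.7, 278.2], 0.9), ([246.3, 285.5], 0.63)]
pan [([272.2, 209.8], 0.88), ([299.6, 123.2], 0.52)] [([168.0, 411.0], 0.66), ([274.8, 211.2], 0.6)]
jug [([210.4, 384.2], 0.83), ([133.7, 319.0], 0.83), ([206.7, 272.6], 0.6)] [([294.2, 349.9],
[... 2055 characters left out ...]
', 'mtx', 'xyz', 'rotation', 'shot']
cup [([160.0, 472.1], 0.82)] [([230.0, 254.7], 0.63), ([153.8, 448.5], 0.55), ([79.8, 544.4], 0.24)]
pan [([15.1, 449.5], 0.6), ([143.1, 451.7], 0.49)] []
jug [([337.6, 390.6], 0.64)] []
cap [] []
cap_top [([150.0, 463.4], 0.35)] []
ball1 [([168.1, 444.0], 0.67), ([150.2, 463.5], 0.56), ([163.1, 458.8], 0.51)] [([141.2, 448.4], 0.56), ([148.7, 460.0], 0.55), ([164.1, 456.7], 0.53)]
union_nut [([244.2, 243.9], 0.85)] [([230.2, 250.3], 0.73)]
reducer [([106.6, 276.1], 0.84)] [([116.4, 271.2], 0.84), ([169.9, 440.9], 0.51)]
ferrule [([82.9, 538.3], 0.57)] [([81.4, 542.9], 0.83)]
wrench [([181.3, 526.2], 0.77)] [([177.1, 525.0], 0.98)]
brush [] []
elbow [] []
```

View pics/scene0.png

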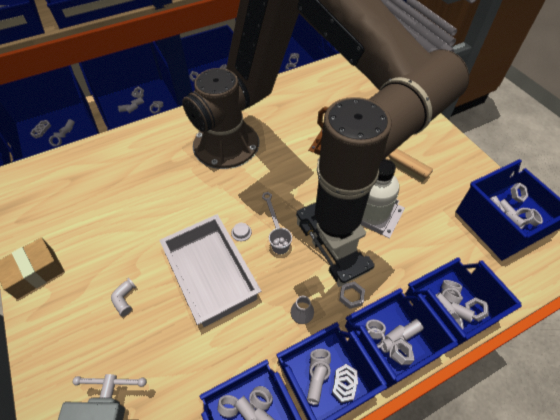

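View pics/side0.png

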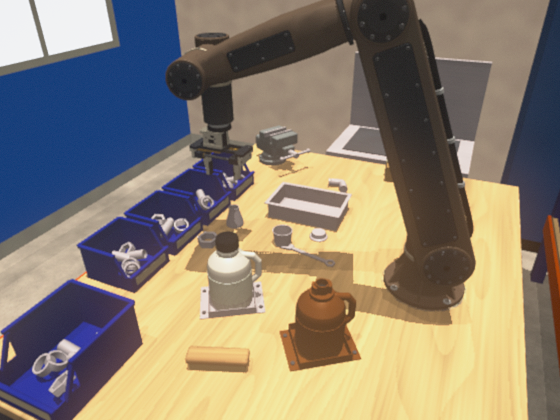

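View pics/wrist0.png

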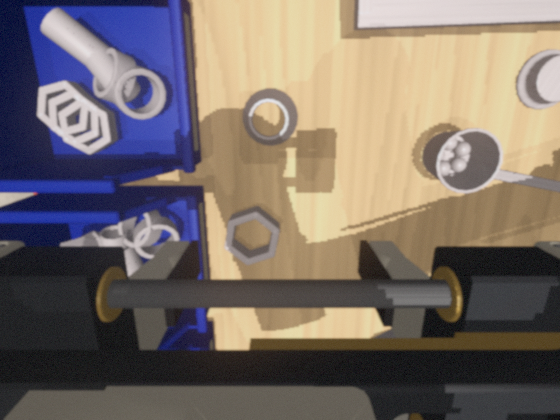

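```bash
cat > h.py <<'E'
import numpy as np, cv2
from scipy.spatial.transform import Rotation as R
C={}
def cam(f): return (np.array(f["mtx"]),np.array(f["xyz"]),R.from_rotvec(f["rotation"]).as_matrix())
def ray(c,px):
    K,p,Rm=c; r,cc=px
    d=np.array([(cc-K[0,2])/K[0,0],-(r-K[1,2])/K[1,1],-1.]); d=Rm@d
    return p,d/np.linalg.norm(d)
def onz(c,px,z):
    p,d=ray(c,px); return p+d*(z-p[2])/d[2]
def proj(c,X):
    K,p,Rm=c; q=Rm.T@(np.array(X)-p); return np.array([K[1,2]+K[1,1]*(-q[1])/(-q[2]),K[0,2]+K[0,0]*q[0]/(-q[2])])
def tri(rs):
    A=np.zeros((3,3));b=np.zeros(3)
    for p,d in rs:
        M=np.eye(3)-np.outer(d,d);A+=M;b+=M@p
    x=np.linalg.solve(A,b); return x,[np.linalg.norm((np.eye(3)-np.outer(d,d))@(x-p)) for p,d in rs]
SC=(np.array([[402.524465,0,276.44183253],[0,402.524465,206.79416778],[0,0,1]]),np.array([1.01490738,-0.30101136,1.0647376]),R.from_rotvec([0.54532839,0.34727325,1.05437732]).as_matrix())
SD=(np.array([[439.86677619,0,282.86957891],[0,439.86677619,207.01583701],[0,0,1]]),np.array([-0.03826691,1.11150017,0.86874908]),R.from_rotvec([0.29775734,-1.3783775,-2.40022107]).as_matrix())
W0=(np.array([[315.50490975,0,278.79049062],[0,315.50490975,202.51443434],[0,0,1]]),np.array([0.67410064,-0.07963708,0.38383394]),R.from_rotvec([-9.40735121e-06,-4.60380143e-01,3.10751254e+00]).as_matrix())
E
python3 - <<'E'
from h import *
np.set_printoptions(precision=4,suppress=True)
for n,a,b in [("cup",(236,280.6),(233.6,279)),("cup_o",(244.7,278.2),(242.6,280.8)),("captop",(169.5,385.7),(234.9,225.9)),("pan",(274.8,211.2),(215.3,308.9)),("jug",(208.7,372.2),(298.6,233.8))]:
    print(n,tri([ray(SC,a),ray(SD,b)]))
print("jugcap side",onz(SD,(235,226),.217),"scene",onz(SC,(170,386),.217))
print("cup wrist rim",onz(W0,(160,463),.054), "floor", onz(W0,(158,447),.003))
print("ferr",onz(W0,(80,545),.02),onz(SC,(231,240),.01),"nut",onz(W0,(237,251),.02),"red",onz(W0,(118,270),0.07), "wrench",onz(W0,(175,500),0.005))
import cv2
for n,c,(r,q) in [("scene",SC,(150,180)),("side",SD,(170,180))]:
    im=cv2.imread(f"pics/{n}0.png")
    cv2.imwrite(f"pics/{n}0z.png",cv2.resize(im[r:r+170,q:q+230],None,fx=3.4,fy=3.4,interpolation=cv2.INTER_CUBIC))
E
```

```text
cup (array([ 0.4736, -0.0167,  0.0462]), [np.float64(0.00590744035910298), np.float64(0.005907440359103073)])
cup_o (array([ 0.4729, -0.026 ,  0.003 ]), [np.float64(0.004535647598717514), np.float64(0.0045356475987174925)])
captop (array([0.5012, 0.2858, 0.2163]), [np.float64(0.004525673275753226), np.float64(0.004525673275753357)])
pan (array([ 0.4596, -0.2461, -0.0092]), [np.float64(0.0015967755534407326), np.float64(0.0015967755534406932)])
jug (array([0.4878, 0.2954, 0.0055]), [np.float64(0.005585072609705266), np.float64(0.005585072609705214)])
jugcap side [0.4968 0.284  0.217 ] scene [0.5074 0.2874 0.217 ]
cup wrist rim [ 0.4808 -0.0263  0.054 ] floor [ 0.4706 -0.0205  0.003 ]
ferr [ 0.3871 -0.1074  0.02  ] [ 0.3745 -0.112   0.01  ] nut [0.7088 0.0755 0.02  ] red [ 0.6825 -0.0695  0.07  ] wrench [0.4037 0.     0.005 ]
```

View pics/scene0z.png

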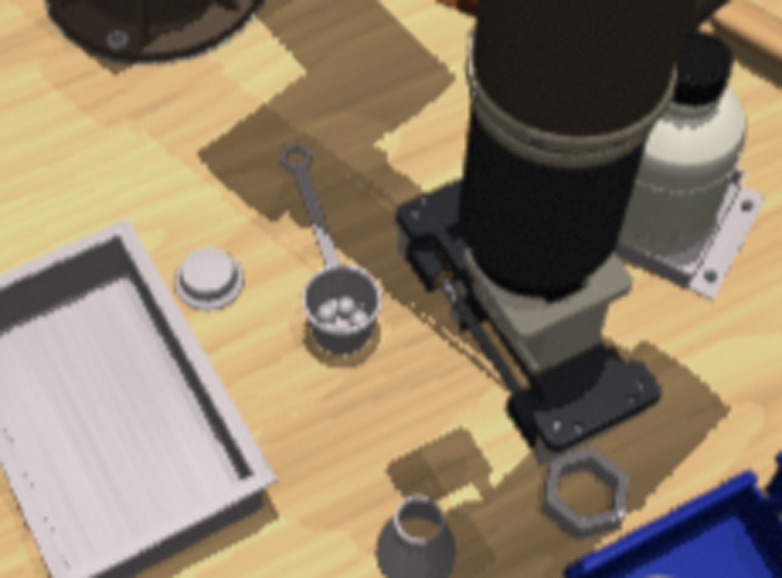

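View pics/side0z.png

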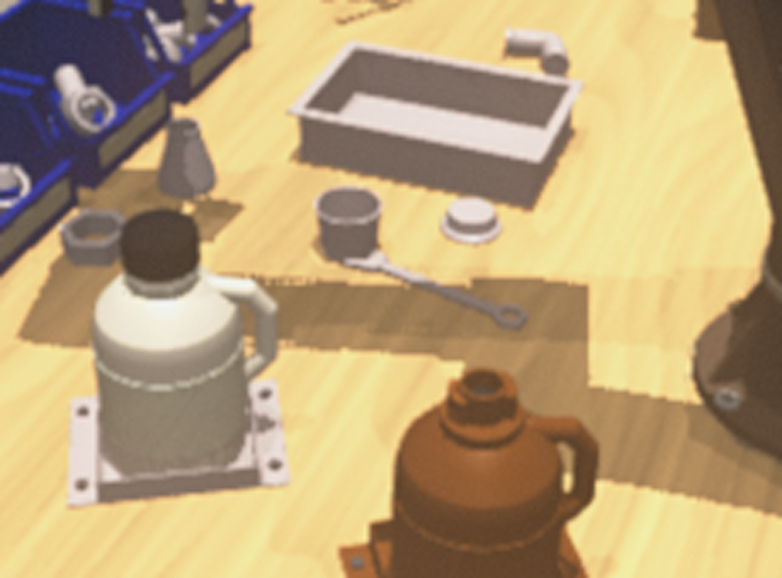

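```bash
python3 - <<'E'
from h import *
np.set_printoptions(precision=4,suppress=True)
z=lambda r,c:(150+r/3.4,180+c/3.4)
s=lambda r,c:(170+r/3.4,180+c/3.4)
a=onz(SC,z(223,125),.065);b=onz(SC,z(480,273),.065);c=onz(SC,(322,204),.065);d=onz(SC,(234,161),.065)
print("scene corners",a,b,c,d,(a+b+c+d)/4)
print(np.linalg.norm(a-b),np.linalg.norm(b-c),np.linalg.norm(a-d),np.degrees(np.arctan2(*(b-a)[1::-1])))
for p in [(45,350),(82,580),(165,535),(110,290)]: print("side",onz(SD,s(*p),.065))
print("wrench end",onz(SC,z(155,295),.004),onz(SC,z(265,335),.004),onz(SD,s(315,510),.004),onz(SD,s(262,370),.004))
# cup rim centre, scene zoom
print("cup rim",onz(SC,z(297,342),.054),onz(SD,s(208,349),.054),"foot",onz(SD,s(250,348),0))
print("cap top",onz(SC,z(53,703),.217),onz(SD,s(228,160),.217))
E
cat > look.py <<'E'
import sys
from station import optics,telemetry
import cv2
from h import *
def look(tag,names=("scene","side","wrist"),crop=None):
    o={}
    for n in names:
        f=optics.grab_frame(n); cv2.imwrite(f"pics/{n}_{tag}.png",f["img"]); o[n]=f
    return o
E
```

```text
scene corners [ 0.3258 -0.1613  0.065 ] [ 0.6041 -0.1514  0.065 ] [ 0.613  -0.3145  0.065 ] [ 0.3099 -0.3303  0.065 ] [ 0.4632 -0.2394  0.065 ]
0.27856299953423597 0.16335414582200525 0.16972679548510566 2.0283330922575984
side [ 0.6005 -0.3229  0.065 ]
side [ 0.3263 -0.3417  0.065 ]
side [ 0.3183 -0.152   0.065 ]
side [ 0.5978 -0.1553  0.065 ]
wrench end [0.2869 0.0237 0.004 ] [ 0.4166 -0.      0.004 ] [0.2845 0.0191 0.004 ] [ 0.4396 -0.0074  0.004 ]
cup rim [ 0.4764 -0.0239  0.054 ] [ 0.4672 -0.0189  0.054 ] foot [ 0.4704 -0.0229  0.    ]
cap top [0.4954 0.2988 0.217 ] [0.4893 0.2914 0.217 ]
```

Request:
apply_moves --series '[[[1,-0.1,0,0],[1,-0.1,0,0],[1,-0.1,0,0],[1,-0.1,0.3,0],[1,-0.1,0.3,0]]]'

```text
time_s: 4.38
eef_pos: [0.4719, -0.0205, 0.2012]
orientation: [0.0, 3.141, -0.0]
force: [-0.2, 0.3, 0.6]
opening: 0.0881
```

```bash
cat > w.py <<'E'
import sys
from look import *
from station import models
tag=sys.argv[1]; names=sys.argv[2].split(',')
s=telemetry.observe(); print(s["time_s"],s["eef_pos"].round(4),s["orientation"].round(3),s["force"].round(1),round(s["opening"],4),s["joint_positions"].round(2))
o=look(tag,names)
for n,f in o.items():
    for l in sys.argv[3:]:
        print(n,l,[(np.round(d["pixel"],1).tolist(),round(d["conf"],2)) for d in models.find_in(l,f)[:5]],[(np.round(d["pixel"],1).tolist(),round(d["conf"],2)) for d in models.landmark_of(l,f)[:3]])
import pickle; pickle.dump({n:cam(f) for n,f in o.items()},open(f"pics/{tag}.pkl","wb"))
E
python3 w.py a wrist cup wrench
```

```text
4.375 [ 0.4719 -0.0205  0.2012] [ 0.     3.141 -0.   ] [-0.2  0.3  0.6] 0.0881 [ 0.38  0.04 -0.46  0.   -1.07 -0.38]
wrist cup [([189.7, 282.4], 0.81)] [([173.2, 278.6], 0.7), ([256.7, 88.8], 0.62)]
wrist wrench [([205.7, 378.5], 0.63)] [([202.1, 364.5], 0.62)]
```

View pics/wrist_a.png

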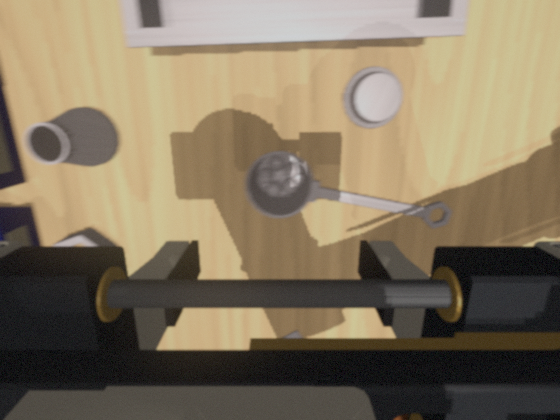

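```bash
python3 - <<'E'
from h import *
import pickle
np.set_printoptions(precision=4,suppress=True)
c=pickle.load(open("pics/a.pkl","rb"))["wrist"]
print("cup",onz(c,(184,279),.054), onz(c,(184,247),.054),onz(c,(184,312),.054),onz(c,(217,279),.054))
print("pan edge",onz(c,(46,127),.063),onz(c,(36,465),.063))
print("wr",onz(c,(190,318),.005),onz(c,(214,437),.005),"red",onz(c,(142,48),.072),"fer",onz(c,(97,373),.022))
E
```

```text
cup [ 0.4709 -0.0271  0.054 ] [ 0.5026 -0.0271  0.054 ] [ 0.4382 -0.0271  0.054 ] [0.4709 0.0076 0.054 ]
pan edge [ 0.6003 -0.1498  0.063 ] [ 0.314  -0.1573  0.063 ]
wr [ 0.4258 -0.0082  0.005 ] [0.284  0.0212 0.005 ] red [ 0.6782 -0.0701  0.072 ] fer [ 0.3758 -0.1097  0.022 ]
```

Request:
apply_moves --series '[[[0,0,0.3,1],[0,0,0.3,1],[0,0,0.3,1],[0,0,0.3,1],[0,0,0.3,1]]]'

```text
time_s: 5.25
eef_pos: [0.4815, -0.0186, 0.1423]
orientation: [1.104, 2.935, 0.004]
force: [0.6, 0.7, 0.5]
opening: 0.0878
```

Request:
apply_moves --series '[[[0,0,0.3,1],[0,0,0.3,1],[0,0,0,1],[0,0,0,1],[0,0,0,1]]]'

```text
time_s: 5.88
eef_pos: [0.4879, -0.0176, 0.116]
orientation: [2.07, 2.356, 0.004]
force: [-0.6, -0.0, -0.0]
opening: 0.0879
```

Request:
apply_moves --series '[[[0,0,0,1],[0,0,0,0.25],[0,0,0,0]]]'

```text
time_s: 6.25
eef_pos: [0.4918, -0.0169, 0.1157]
orientation: [2.276, 2.158, 0.005]
force: [-0.0, -0.1, -1.0]
opening: 0.0879
```

```bash
python3 w.py b wrist,side; python3 -c "
from station import telemetry
from h import *
print(R.from_rotvec(telemetry.observe()['orientation']).as_matrix().round(3))"
```

```text
6.25 [ 0.4918 -0.0169  0.1157] [2.276 2.158 0.005] [-0.  -0.1 -1. ] 0.0879 [ 0.37  0.16 -0.54  0.01 -0.86 -2.  ]
[[ 0.052  0.999  0.006]
 [ 0.999 -0.052 -0.002]
 [-0.002  0.006 -1.   ]]
```

View pics/wrist_b.png

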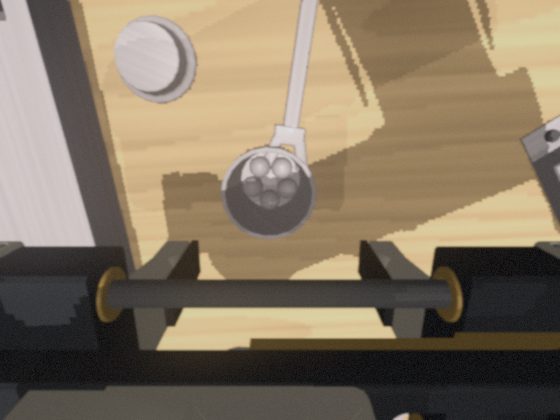

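```bash
cat > rel.py <<'E'
# usage: target delta in tool units
from station import telemetry
from h import *
import sys
t=np.array([float(v) for v in sys.argv[1:4]]); s=telemetry.observe()
M=R.from_rotvec(s["orientation"]).as_matrix()
print("units",(M.T@(t-s["eef_pos"])/0.04).round(3),"yaw toolx",np.degrees(np.arctan2(M[1,0],M[0,0])).round(1),"tilt",np.degrees(np.arccos(-M[2,2])).round(2))
E
python3 - <<'E'
from h import *
import pickle
np.set_printoptions(precision=4,suppress=True)
D=pickle.load(open("pics/b.pkl","rb"))
c=D["wrist"]
for p in [(192,268),(192,222),(192,315),(148,268),(237,268)]: print("cup",onz(c,p,.053))
print("pan edge",onz(c,(0,72),.063),onz(c,(240,136),.063))
print("wr",onz(c,(130,290),.005))
E
python3 rel.py 0.471 -0.026 0.1
```

```text
cup [ 0.471  -0.0248  0.053 ]
cup [ 0.4693 -0.0579  0.053 ]
cup [0.4728 0.009  0.053 ]
cup [ 0.4395 -0.0228  0.053 ]
cup [ 0.5061 -0.027   0.053 ]
pan edge [ 0.347  -0.1306  0.063 ] [ 0.4992 -0.1219  0.063 ]
wr [ 0.4319 -0.0057  0.005 ]
units [-0.25  -0.501  0.391] yaw toolx 87.0 tilt 0.37
```

View pics/side_b.png

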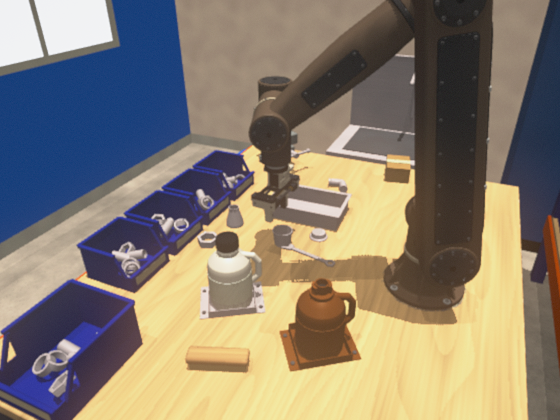

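Request:
apply_moves --series '[[[-0.24,-0.5,0.4,-0.2],[0,0,0,0]]]'

```text
time_s: 6.6
eef_pos: [0.4714, -0.0256, 0.0992]
orientation: [2.242, 2.193, 0.005]
force: [0.3, 0.0, 0.6]
opening: 0.0879
```

```bash
python3 rel.py 0.471 -0.0255 0.011;python3 w.py c wrist
```

```text
units [ 0.007 -0.023  2.204] yaw toolx 88.7 tilt 0.37
6.6 [ 0.4714 -0.0256  0.0992] [2.242 2.193 0.005] [0.3 0.  0.6] 0.0879 [ 0.37  0.15 -0.6   0.01 -0.81 -1.96]
```

View pics/wrist_c.png

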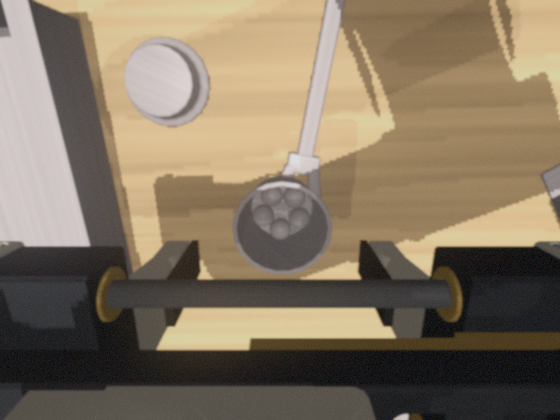

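Request:
apply_moves --series '[[[0,0,0.7,0],[0,0,0.7,0],[0,0,0.5,0],[0,0,0.25,0],[0,0,0,0]]]'

```text
time_s: 7.28
eef_pos: [0.4807, -0.0233, 0.0148]
orientation: [2.234, 2.192, 0.018]
force: [-0.9, -0.4, 0.5]
opening: 0.0873
```

```bash
python3 rel.py 0.471 -0.0255 0.011;python3 w.py d wrist
```

```text
units [-0.06  -0.243  0.09 ] yaw toolx 88.9 tilt 0.95
7.275 [ 0.4807 -0.0233  0.0148] [2.234 2.192 0.018] [-0.9 -0.4  0.5] 0.0873 [ 0.37  0.29 -0.68  0.01 -0.58 -1.97]
```

View pics/wrist_d.png

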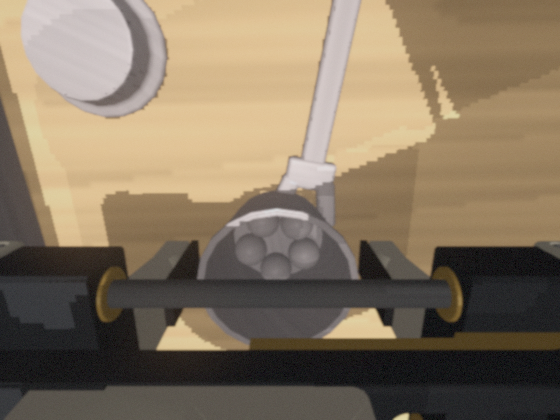

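Request:
apply_moves --series '[[[-0.06,-0.24,0.09,0],[0,0,0,0]]]'

```text
time_s: 7.58
eef_pos: [0.4715, -0.0253, 0.0124]
orientation: [2.233, 2.191, 0.022]
force: [0.3, -0.8, 0.4]
opening: 0.0878
```

```bash
python3 rel.py 0.471 -0.0255 0.011
```

```text
units [-0.005 -0.014  0.035] yaw toolx 88.9 tilt 1.11
```

Request:
apply_moves --grip 0 --series '[[[0,0,0,0],[0,0,0,0],[0,0,0,0],[0,0,0,0]]]'

```text
time_s: 8.07
eef_pos: [0.4724, -0.0249, 0.0135]
orientation: [2.232, 2.191, 0.026]
force: [0.2, 0.9, -0.1]
opening: 0.0656
```

```bash
python3 w.py e wrist
```

```text
8.075 [ 0.4724 -0.0249  0.0135] [2.232 2.191 0.026] [ 0.2  0.9 -0.1] 0.0656 [ 0.37  0.28 -0.71  0.01 -0.56 -1.97]
```

View pics/wrist_e.png

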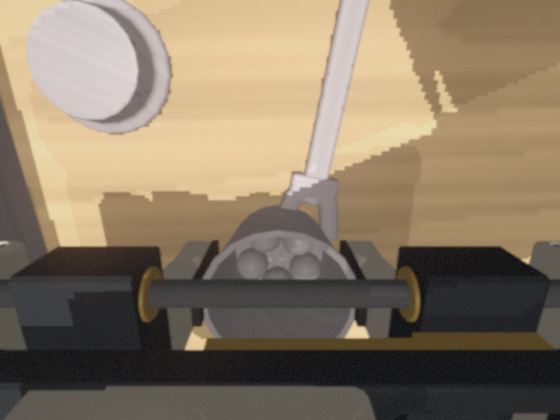

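Request:
apply_moves --grip 1 --series '[[[0,0,0,0],[0,0,0,0],[0,0,0,0],[-0.01,-0.03,-0.42,0],[0,0,0,0]]]'

```text
time_s: 8.75
eef_pos: [0.4706, -0.0255, 0.0303]
orientation: [2.232, 2.191, 0.024]
force: [0.0, 0.1, -0.3]
opening: 0.0873
```

```bash
python3 rel.py 0.471 -0.0255 0.031
```

```text
units [ 0.001  0.01  -0.018] yaw toolx 88.9 tilt 1.2
```

Request:
apply_moves --grip 0 --series '[[[0,0,0,0],[0,0,0,0],[0,0,0,0],[0,0,0,0]]]'

```text
time_s: 9.25
eef_pos: [0.4702, -0.0256, 0.0295]
orientation: [2.232, 2.191, 0.023]
force: [-1.1, 1.0, 4.6]
opening: 0.0656
```

Request:
apply_moves --series '[[[0,0,-0.4,0],[0,0,-0.4,0],[0,0,0,0]]]'

```text
time_s: 9.62
eef_pos: [0.4678, -0.0261, 0.0605]
orientation: [2.235, 2.192, 0.018]
force: [-0.0, -0.9, -2.7]
opening: 0.0654
```

```bash
python3 w.py f wrist,side,scene; python3 - <<'E'
from h import *
ims=[cv2.imread("pics/wrist_f.png")]
a=cv2.imread("pics/side_f.png")[170:290,220:380];b=cv2.imread("pics/scene_f.png")[180:300,200:360]
cv2.imwrite("pics/f2.png",np.hstack([cv2.resize(v,None,fx=2.5,fy=2.5,interpolation=2) for v in (a,b)]))
E
```

```text
9.625 [ 0.4678 -0.0261  0.0605] [2.235 2.192 0.018] [-0.  -0.9 -2.7] 0.0654 [ 0.37  0.2  -0.66  0.01 -0.7  -1.97]
```

View pics/f2.png

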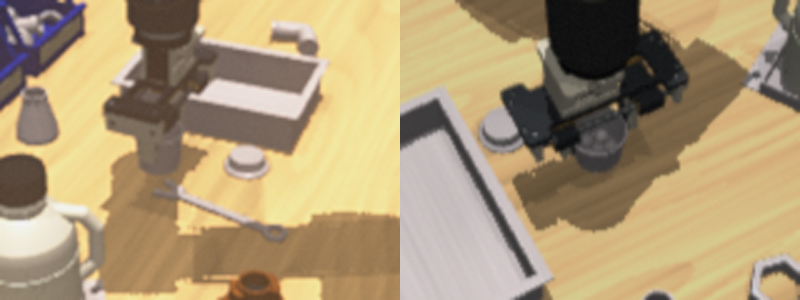

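View pics/wrist_f.png

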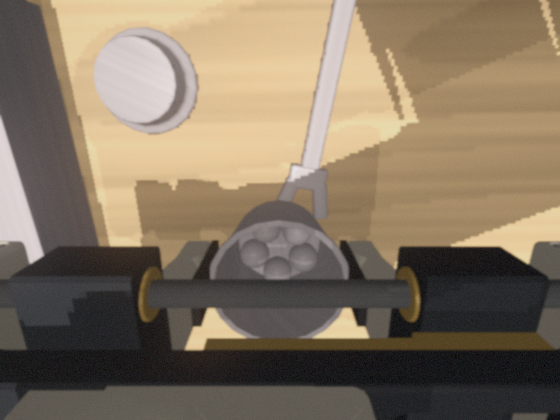

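Request:
apply_moves --series '[[[0,0,-0.6,0],[0,0,-0.6,-0.5],[0,0,-0.3,-1],[0,0,0,-1],[0,0,0,-1]]]'

```text
time_s: 10.4
eef_pos: [0.4633, -0.027, 0.1164]
orientation: [1.623, 2.683, 0.0]
force: [-0.4, 0.1, -3.3]
opening: 0.0654
```

Request:
apply_moves --series '[[[0,0,0,-1],[0,0,0,-1],[0,0,0,-1],[0,0,0,-1],[0,0,0,-1]]]'

```text
time_s: 11.02
eef_pos: [0.4605, -0.0278, 0.1115]
orientation: [-0.574, -3.087, 0.008]
force: [-0.2, 0.3, -3.2]
opening: 0.0654
```

Request:
apply_moves --series '[[[0,0,0,-1],[0,0,0,-1],[0,0,0,-1],[0,0,0,0]]]'

```text
time_s: 11.52
eef_pos: [0.4583, -0.0283, 0.1076]
orientation: [0.1, -3.131, 0.01]
force: [0.1, -0.4, -2.4]
opening: 0.0658
```

```bash
python3 rel.py 0.47 -0.10 0.11; python3 w.py g wrist,side
```

```text
units [-0.178 -1.807 -0.052] yaw toolx -176.3 tilt 0.64
11.525 [ 0.4583 -0.0283  0.1076] [ 0.1   -3.131  0.01 ] [ 0.1 -0.4 -2.4] 0.0658 [ 0.37  0.13 -0.61  0.   -0.85 -0.31]
```

View pics/wrist_g.png

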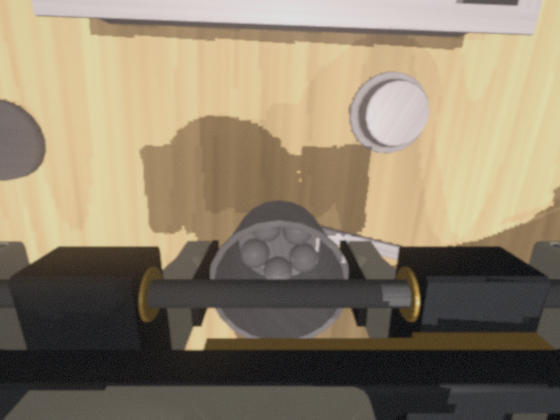

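Request:
apply_moves --series '[[[-0.1,-0.6,0,0.28],[-0.1,-0.6,0,0],[0,-0.5,0,0],[0,0,0.1,0]]]'

```text
time_s: 12.12
eef_pos: [0.469, -0.0974, 0.1034]
orientation: [0.018, -3.132, 0.01]
force: [-0.5, 0.3, -2.8]
opening: 0.0655
```

```bash
python3 - <<'E'
from h import *
import pickle
c=pickle.load(open("pics/g.pkl","rb"))["wrist"]
print("pan edge",onz(c,(14,38),.064),onz(c,(36,545),.064))
E
python3 rel.py 0.47 -0.12 0.087; python3 w.py h wrist,side,scene
```

```text
pan edge [ 0.60023825 -0.14925941  0.064     ] [ 0.31055139 -0.15718733  0.064     ]
units [-0.022 -0.563  0.413] yaw toolx -179.4 tilt 0.64
12.125 [ 0.469  -0.0974  0.1034] [ 0.018 -3.132  0.01 ] [-0.5  0.3 -2.8] 0.0655 [ 0.21  0.16 -0.57  0.01 -0.84 -0.2 ]
```

View pics/wrist_h.png

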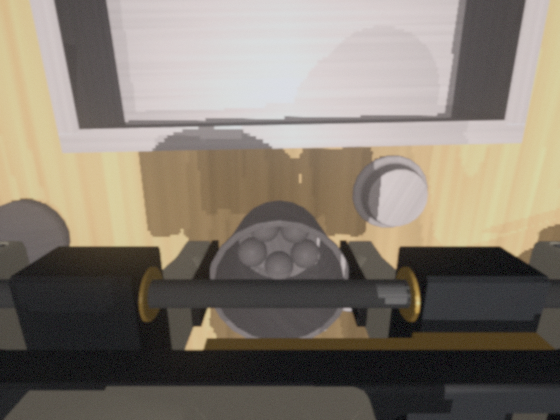

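View pics/side_h.png

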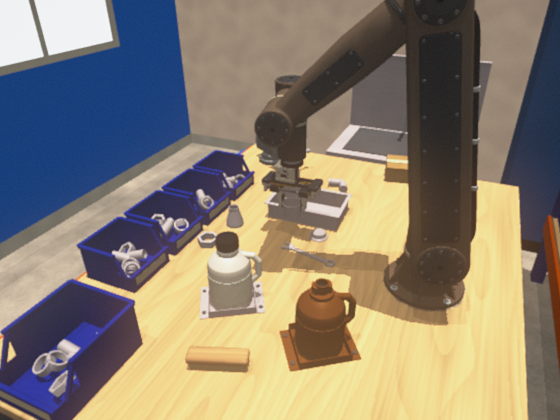

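Request:
apply_moves --series '[[[0,-0.3,0.2,-0.1],[0,-0.25,0.2,0],[0,0,0,0]]]'

```text
time_s: 12.65
eef_pos: [0.4694, -0.1174, 0.0869]
orientation: [0.045, -3.132, 0.01]
force: [-0.4, 0.0, -1.8]
opening: 0.0652
```

```bash
python3 rel.py 0.47 -0.122 0.087
```

```text
units [-0.012 -0.115 -0.001] yaw toolx -178.4 tilt 0.65
```

Request:
apply_moves --series '[[[0,-0.25,0,0],[0,-0.25,0,0],[0,-0.25,0,0],[0,0,0,0]]]'

```text
time_s: 13.15
eef_pos: [0.4713, -0.1485, 0.0881]
orientation: [0.045, -3.134, 0.008]
force: [-0.3, 2.2, -2.4]
opening: 0.0654
```

```bash
python3 rel.py 0.47 -0.153 0.087;python3 w.py i wrist,side; python3 - <<'E'
from h import *
a=cv2.imread("pics/side_i.png")[150:270,220:380];b=cv2.imread("pics/wrist_i.png")[60:380,80:480]
cv2.imwrite("pics/i2.png",np.hstack([cv2.resize(a,(427,320),interpolation=2),b[:, :373]]))
E
```

```text
units [ 0.036 -0.112  0.027] yaw toolx -178.4 tilt 0.52
13.15 [ 0.4713 -0.1485  0.0881] [ 0.045 -3.134  0.008] [-0.3  2.2 -2.4] 0.0654 [ 0.1   0.21 -0.56  0.01 -0.81 -0.07]
```

View pics/i2.png

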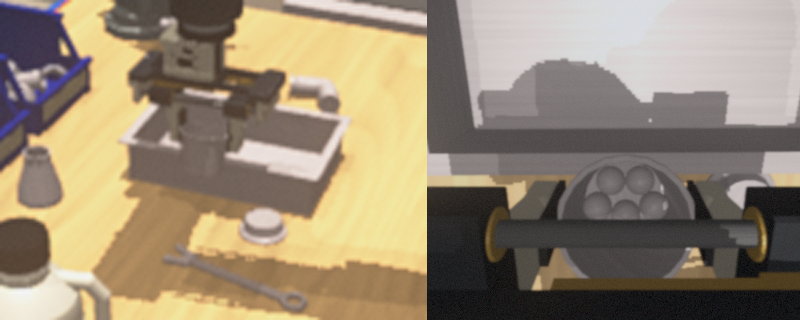

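Request:
apply_moves --series '[[[0,-0.32,0.02,0],[0,-0.32,0.1,0],[0,0,0,0]]]'

```text
time_s: 13.62
eef_pos: [0.4734, -0.1738, 0.0856]
orientation: [0.049, -3.137, 0.009]
force: [-0.3, 3.5, -0.5]
opening: 0.0654
```

```bash
python3 rel.py 0.47 -0.191 0.068;python3 w.py j wrist,side; python3 - <<'E'
from h import *
a=cv2.imread("pics/side_j.png")[150:270,220:380];b=cv2.imread("pics/wrist_j.png")[60:380,80:480]
cv2.imwrite("pics/j2.png",np.hstack([cv2.resize(a,(427,320),interpolation=2),b[:, :373]]))
E
```

```text
units [ 0.097 -0.424  0.442] yaw toolx -178.2 tilt 0.42
13.625 [ 0.4734 -0.1738  0.0856] [ 0.049 -3.137  0.009] [-0.3  3.5 -0.5] 0.0654 [ 0.04  0.22 -0.55  0.01 -0.8  -0.02]
```

View pics/j2.png

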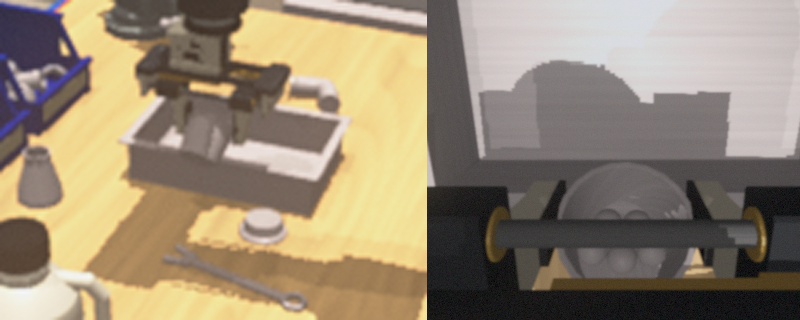

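Request:
apply_moves --series '[[[0.05,-0.25,0.15,0],[0,-0.22,0.25,0],[0,-0.05,0.2,0],[0,0,0,0]]]'

```text
time_s: 14.22
eef_pos: [0.4741, -0.1994, 0.0678]
orientation: [0.061, -3.14, 0.023]
force: [-0.4, 1.2, 2.0]
opening: 0.0652
```

```bash
python3 rel.py 0.47 -0.197 0.060;python3 w.py k wrist,side; python3 - <<'E'
from h import *
a=cv2.imread("pics/side_k.png")[150:270,220:380];b=cv2.imread("pics/wrist_k.png")[60:380,80:480]
cv2.imwrite("pics/k2.png",np.hstack([cv2.resize(a,(427,320),interpolation=2),b[:, :373]]))
E
```

```text
units [0.1   0.068 0.193] yaw toolx -177.8 tilt 0.86
14.225 [ 0.4741 -0.1994  0.0678] [ 0.061 -3.14   0.023] [-0.4  1.2  2. ] 0.0652 [-0.    0.26 -0.56  0.02 -0.76  0.03]
```

View pics/k2.png

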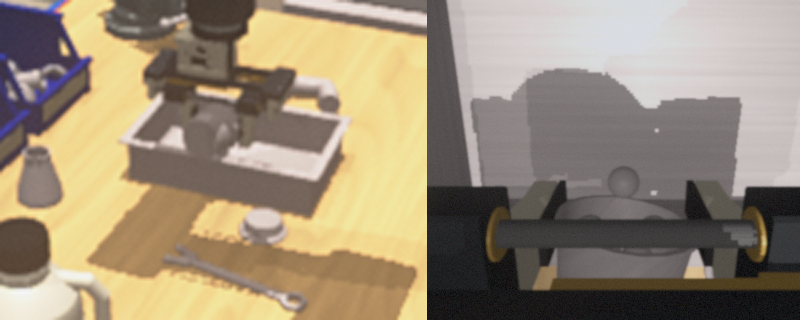

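Balls are starting to roll out. Lower further.

Request:
apply_moves --series '[[[0,0,0.2,0],[0,-0.05,0.2,0],[0,0,0.1,0],[0,0,0,0]]]'

```text
time_s: 14.82
eef_pos: [0.4744, -0.2071, 0.0516]
orientation: [0.069, -3.14, 0.037]
force: [-1.3, -1.3, 3.7]
opening: 0.0655
```

```bash
python3 rel.py 0.47 -0.197 0.060;python3 w.py l wrist,side; python3 - <<'E'
from h import *
a=cv2.imread("pics/side_l.png")[150:270,220:380];b=cv2.imread("pics/wrist_l.png")[60:380,80:480]
cv2.imwrite("pics/l2.png",np.hstack([cv2.resize(a,(427,320),interpolation=2),b[:, :373]]))
E
```

```text
units [ 0.098  0.253 -0.215] yaw toolx -177.5 tilt 1.36
14.825 [ 0.4744 -0.2071  0.0516] [ 0.069 -3.14   0.037] [-1.3 -1.3  3.7] 0.0655 [-0.01  0.28 -0.57  0.04 -0.71  0.03]
```

View pics/l2.png

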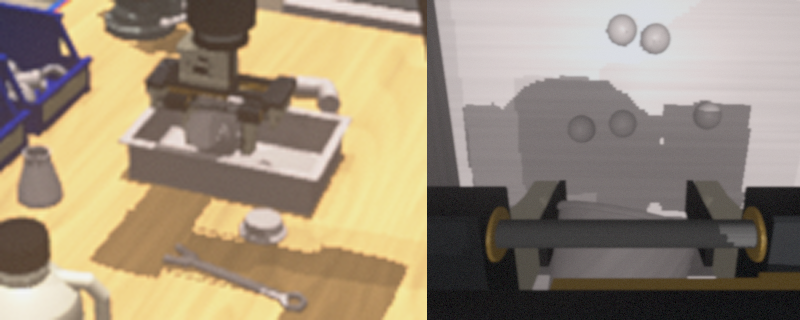

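Request:
apply_moves --series '[[[0,0,-0.6,0],[0,0,-0.7,0],[0,0,-0.5,0],[0,0,0,0]]]'

```text
time_s: 15.42
eef_pos: [0.474, -0.203, 0.1236]
orientation: [0.07, -3.138, 0.033]
force: [0.2, -0.1, -2.1]
opening: 0.065
```

```bash
python3 rel.py 0.47 -0.13 0.11;python3 w.py m wrist,side; python3 - <<'E'
from h import *
a=cv2.imread("pics/side_m.png")[150:270,220:380];b=cv2.imread("pics/wrist_m.png")[60:380,80:480]
cv2.imwrite("pics/m2.png",np.hstack([cv2.resize(a,(427,320),interpolation=2),b[:, :373]]))
E
```

```text
units [0.017 1.834 0.302] yaw toolx -177.5 tilt 1.22
15.425 [ 0.474  -0.203   0.1236] [ 0.07  -3.138  0.033] [ 0.2 -0.1 -2.1] 0.065 [-0.01  0.19 -0.49  0.03 -0.89  0.03]
```

View pics/m2.png

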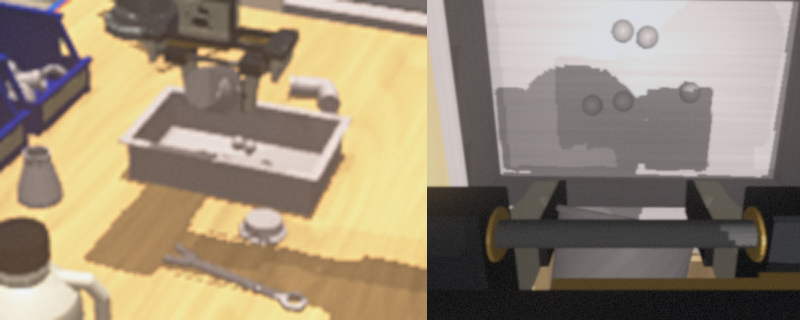

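Request:
apply_moves --series '[[[0,-0.5,0.3,0.12],[0,-0.4,0.7,0],[0,0,0.7,0],[0,0,0.15,0],[0,0,0,0]]]'

```text
time_s: 16.15
eef_pos: [0.4711, -0.2402, 0.0422]
orientation: [0.043, -3.129, 0.03]
force: [-0.7, 0.3, -1.6]
opening: 0.0657
```

```bash
python3 rel.py 0.47 -0.221 0.046
```

```text
units [ 0.016  0.478 -0.104] yaw toolx -178.4 tilt 1.3
```

Request:
apply_moves --series '[[[0,0.3,-0.05,0],[0,0.2,-0.1,0],[0,0.08,-0.3,0],[0,0,0,0]]]'

```text
time_s: 16.65
eef_pos: [0.4727, -0.2143, 0.0638]
orientation: [0.046, -3.134, 0.031]
force: [0.3, 0.2, -1.8]
opening: 0.0653
```

```bash
python3 rel.py 0.47 -0.208 0.079;python3 w.py n wrist,side; python3 - <<'E'
from h import *
a=cv2.imread("pics/side_n.png")[150:270,220:380];b=cv2.imread("pics/wrist_n.png")[60:380,80:480]
cv2.imwrite("pics/n2.png",np.hstack([cv2.resize(a,(427,320),interpolation=2),b[:, :373]]))
E
```

```text
units [ 0.065  0.153 -0.382] yaw toolx -178.3 tilt 1.2
16.65 [ 0.4727 -0.2143  0.0638] [ 0.046 -3.134  0.031] [ 0.3  0.2 -1.8] 0.0653 [-0.03  0.27 -0.55  0.03 -0.75  0.04]
```

View pics/n2.png

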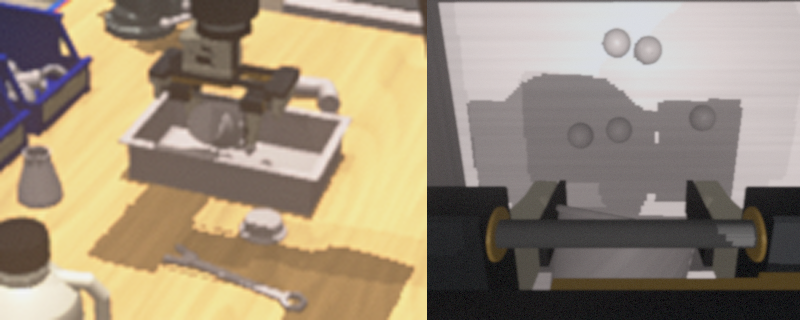

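Request:
apply_moves --series '[[[0,-0.5,0,0],[0,0,0.5,0],[0,0,0.1,0],[0,0,0,0]]]'

```text
time_s: 17.25
eef_pos: [0.4722, -0.236, 0.0389]
orientation: [0.044, -3.132, 0.03]
force: [0.6, -0.6, -0.9]
opening: 0.0654
```

Request:
apply_moves --series '[[[0,0.25,0,0],[0,0.2,0,0],[0,0,0,0]]]'

```text
time_s: 17.62
eef_pos: [0.4729, -0.2232, 0.0419]
orientation: [0.049, -3.134, 0.044]
force: [-0.2, 0.2, -2.4]
opening: 0.0657
```

```bash
python3 rel.py 0.47 -0.221 0.046;python3 w.py o side; python3 - <<'E'
from h import *
a=cv2.imread("pics/side_o.png")[150:270,220:380]
cv2.imwrite("pics/o2.png",cv2.resize(a,(640,480),interpolation=2))
E
```

```text
units [ 0.073  0.055 -0.104] yaw toolx -178.2 tilt 1.67
17.625 [ 0.4729 -0.2232  0.0419] [ 0.049 -3.134  0.044] [-0.2  0.2 -2.4] 0.0657 [-0.04  0.31 -0.57  0.04 -0.7   0.04]
```

View pics/o2.png

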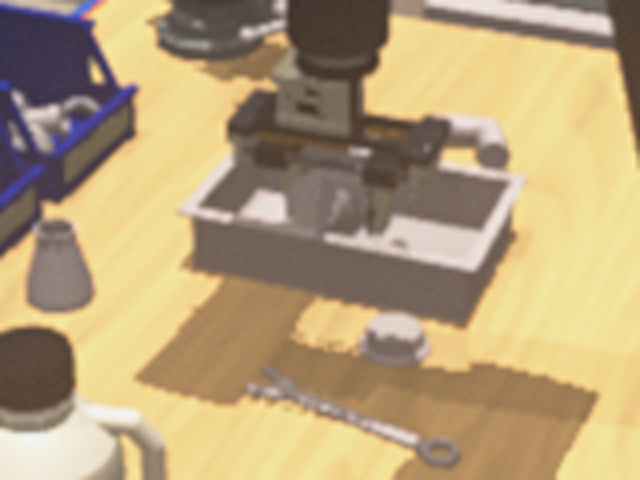

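Request:
apply_moves --series '[[[0,-0.1,0.2,0],[0,0,0.05,0],[0,0.2,0.05,0],[0,0.2,0,0],[0,0,0,0]]]'

```text
time_s: 18.3
eef_pos: [0.4794, -0.2187, 0.0341]
orientation: [-0.057, 3.137, -0.063]
force: [-0.5, 0.9, -1.9]
opening: 0.0652
```

```bash
python3 rel.py 0.47 -0.221 0.046;python3 w.py p side; python3 - <<'E'
from h import *
a=cv2.imread("pics/side_p.png")[150:270,220:380]
cv2.imwrite("pics/p2.png",cv2.resize(a,(640,480),interpolation=2))
E
```

```text
units [ 0.236 -0.06  -0.295] yaw toolx -177.9 tilt 2.33
18.3 [ 0.4794 -0.2187  0.0341] [-0.057  3.137 -0.063] [-0.5  0.9 -1.9] 0.0652 [-0.03  0.32 -0.59  0.07 -0.66  0.01]
```

View pics/p2.png

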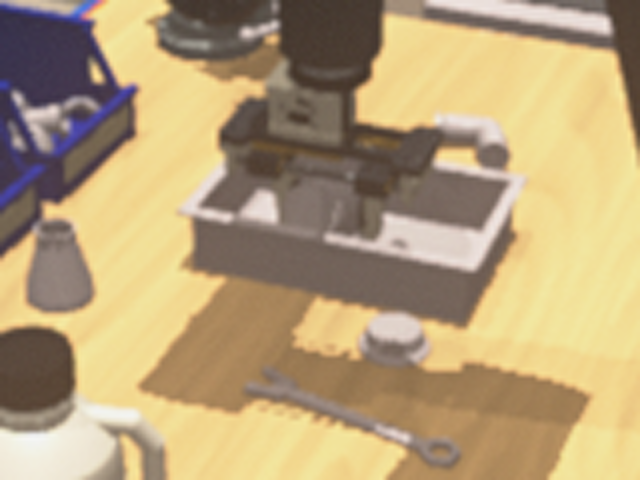

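Request:
apply_moves --series '[[[0.15,0.15,-0.15,0],[0,0.15,-0.2,0],[0,0.1,-0.2,0],[0,0,0,0]]]'

```text
time_s: 18.85
eef_pos: [0.4811, -0.2069, 0.0608]
orientation: [-0.065, 3.122, -0.078]
force: [-0.3, -3.4, -0.3]
opening: 0.0653
```

```bash
python3 rel.py 0.47 -0.208 0.079;python3 w.py q side,wrist; python3 - <<'E'
from h import *
a=cv2.imread("pics/side_q.png")[150:270,220:380];b=cv2.imread("pics/wrist_q.png")[60:380,80:480]
cv2.imwrite("pics/q2.png",np.hstack([cv2.resize(a,(427,320),interpolation=2),b[:, :373]]))
E
```

```text
units [ 0.271 -0.038 -0.458] yaw toolx -177.6 tilt 3.03
18.85 [ 0.4811 -0.2069  0.0608] [-0.065  3.122 -0.078] [-0.3 -3.4 -0.3] 0.0653 [ 0.01  0.27 -0.59  0.08 -0.7  -0.02]
```

View pics/q2.png

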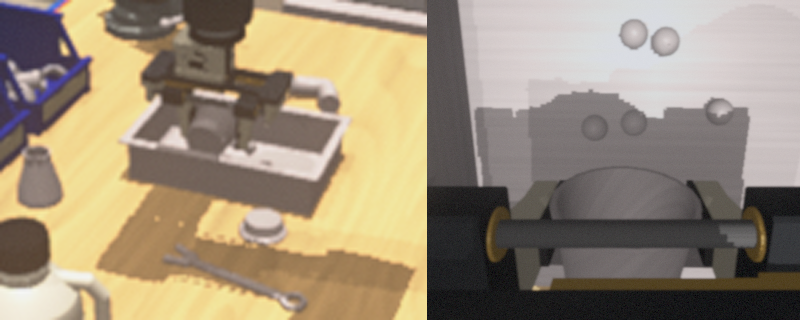

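Request:
apply_moves --series '[[[0.2,0.1,-0.3,0],[0,0.2,-0.3,0],[0,0.25,-0.2,0],[0,0,0,0]]]'

```text
time_s: 19.45
eef_pos: [0.4707, -0.181, 0.0911]
orientation: [-0.065, 3.125, -0.076]
force: [-0.0, 0.5, -1.7]
opening: 0.0648
```

```bash
python3 rel.py 0.47 -0.184 0.089;python3 w.py r side,wrist; python3 - <<'E'
from h import *
a=cv2.imread("pics/side_r.png")[150:270,220:380];b=cv2.imread("pics/wrist_r.png")[60:380,80:480]
cv2.imwrite("pics/r2.png",np.hstack([cv2.resize(a,(427,320),interpolation=2),b[:, :373]]))
E
```

```text
units [ 0.022 -0.071  0.055] yaw toolx -177.6 tilt 2.91
19.45 [ 0.4707 -0.181   0.0911] [-0.065  3.125 -0.076] [-0.   0.5 -1.7] 0.0648 [ 0.06  0.2  -0.59  0.07 -0.77 -0.07]
```

View pics/r2.png

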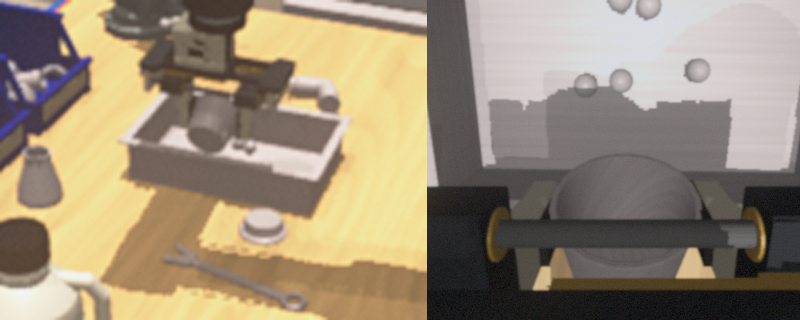

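Request:
apply_moves --series '[[[0,-0.5,-0.1,0],[0,0,0.3,0],[0,0,0.1,0],[0,0.25,0,0],[0,0,0,0]]]'

```text
time_s: 20.18
eef_pos: [0.4718, -0.1934, 0.0784]
orientation: [-0.067, 3.126, -0.081]
force: [-0.8, -2.6, 0.5]
opening: 0.0645
```

```bash
python3 rel.py 0.47 -0.184 0.089;python3 w.py s side,wrist; python3 - <<'E'
from h import *
a=cv2.imread("pics/side_s.png")[150:270,220:380];b=cv2.imread("pics/wrist_s.png")[60:380,80:480]
cv2.imwrite("pics/s2.png",np.hstack([cv2.resize(a,(427,320),interpolation=2),b[:, :373]]))
E
```

```text
units [ 0.032  0.222 -0.278] yaw toolx -177.5 tilt 3.08
20.175 [ 0.4718 -0.1934  0.0784] [-0.067  3.126 -0.081] [-0.8 -2.6  0.5] 0.0645 [ 0.04  0.22 -0.6   0.08 -0.74 -0.05]
```

View pics/s2.png

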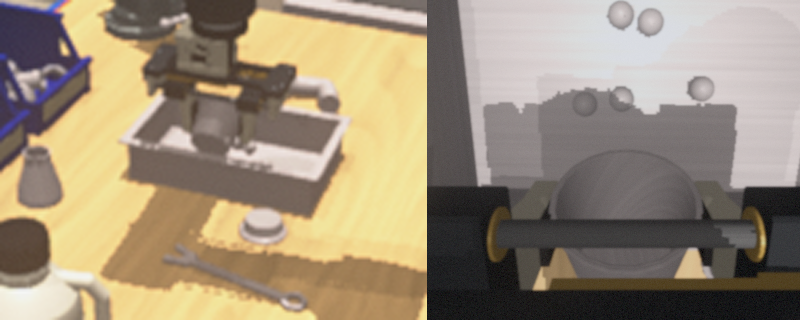

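Request:
apply_moves --series '[[[0,0.25,0,0],[0,0.25,-0.05,0],[0,0.25,-0.05,0],[0,0,0,0]]]'

```text
time_s: 20.78
eef_pos: [0.4724, -0.1659, 0.086]
orientation: [-0.072, 3.122, -0.092]
force: [-0.0, -2.9, 1.5]
opening: 0.0638
```

```bash
python3 rel.py 0.47 -0.184 0.089;python3 w.py t side,wrist; python3 - <<'E'
from h import *
a=cv2.imread("pics/side_t.png")[150:270,220:380];b=cv2.imread("pics/wrist_t.png")[60:380,80:480]
cv2.imwrite("pics/t2.png",np.hstack([cv2.resize(a,(427,320),interpolation=2),b[:, :373]]))
E
```

```text
units [ 0.079 -0.452 -0.05 ] yaw toolx -177.3 tilt 3.52
20.775 [ 0.4724 -0.1659  0.086 ] [-0.072  3.122 -0.092] [-0.  -2.9  1.5] 0.0638 [ 0.1   0.2  -0.62  0.09 -0.75 -0.12]
```

View pics/t2.png

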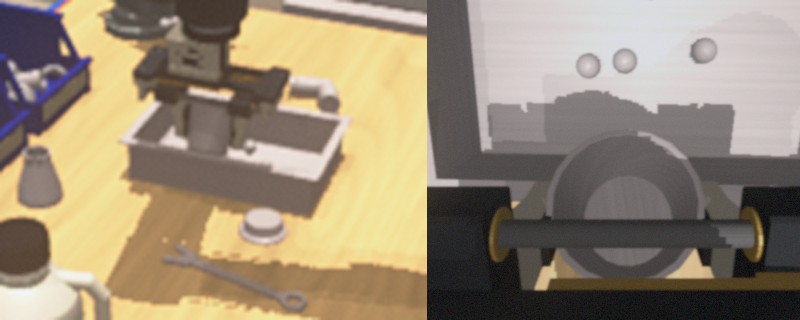

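Request:
apply_moves --series '[[[0,0.25,0,0],[0,0.15,0,0],[0,0,0,0]]]'

```text
time_s: 21.25
eef_pos: [0.4714, -0.1504, 0.0847]
orientation: [-0.071, 3.123, -0.093]
force: [-1.7, -1.0, 4.0]
opening: 0.063
```

```bash
python3 w.py u side,wrist; python3 - <<'E'
from h import *
a=cv2.imread("pics/side_u.png")[150:270,220:380];b=cv2.imread("pics/wrist_u.png")[60:380,80:480]
cv2.imwrite("pics/u2.png",np.hstack([cv2.resize(a,(427,320),interpolation=2),b[:, :373]]))
E
```

```text
21.25 [ 0.4714 -0.1504  0.0847] [-0.071  3.123 -0.093] [-1.7 -1.   4. ] 0.063 [ 0.14  0.19 -0.63  0.09 -0.74 -0.16]
```

View pics/u2.png

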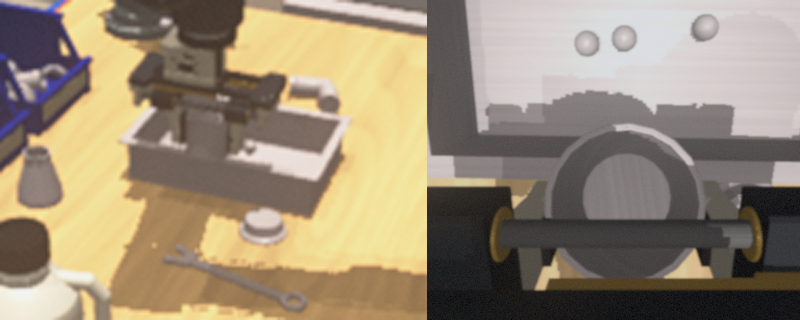

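Request:
apply_moves --series '[[[0,0,-0.6,0],[0,0.2,-0.4,0],[-0.5,0.8,0,0],[-0.6,0.8,0,0],[-0.4,0.6,0,0]]]'

```text
time_s: 21.98
eef_pos: [0.5249, -0.0482, 0.1176]
orientation: [-0.061, 3.129, -0.087]
force: [0.4, -0.3, -1.4]
opening: 0.063
```

```bash
python3 rel.py 0.53 -0.06 0.05; python3 w.py v side,wrist,scene; python3 - <<'E'
from h import *
a=cv2.imread("pics/side_v.png")[150:270,220:380];b=cv2.imread("pics/wrist_v.png")[60:380,80:480]
cv2.imwrite("pics/v2.png",np.hstack([cv2.resize(a,(427,320),interpolation=2),b[:, :373]]))
E
```

```text
units [-0.098 -0.206  1.706] yaw toolx -177.8 tilt 3.26
21.975 [ 0.5249 -0.0482  0.1176] [-0.061  3.129 -0.087] [ 0.4 -0.3 -1.4] 0.063 [ 0.32  0.21 -0.5   0.07 -0.87 -0.33]
```

View pics/v2.png

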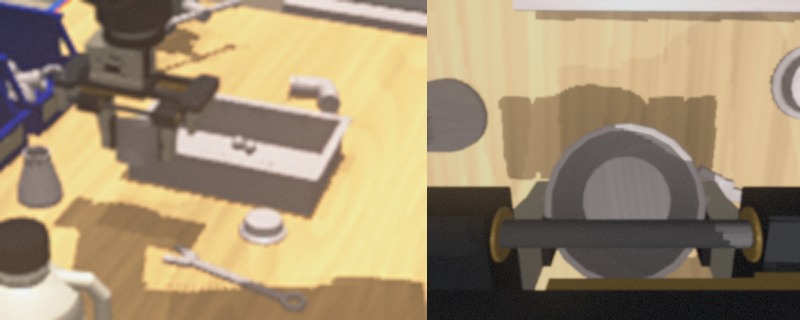

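View pics/scene_v.png

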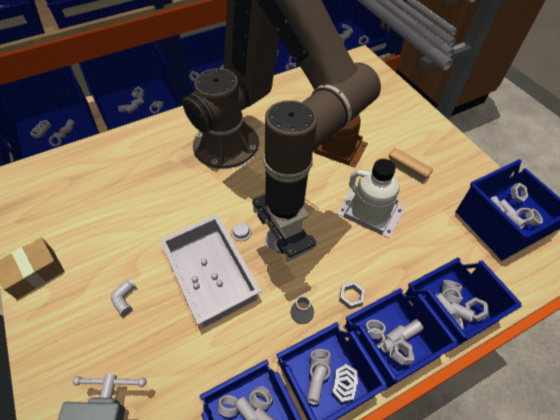

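Request:
apply_moves --series '[[[-0.1,-0.2,0.7,0],[0,0,0.6,0],[0,0,0.35,0],[0,0,0,0]]]'

```text
time_s: 22.62
eef_pos: [0.5275, -0.0619, 0.0491]
orientation: [-0.06, 3.132, -0.087]
force: [-0.1, -0.6, -0.9]
opening: 0.0631
```

```bash
python3 rel.py 0.53 -0.06 0.03; python3 w.py x side,wrist; python3 - <<'E'
from h import *
a=cv2.imread("pics/side_x.png")[170:290,220:380];b=cv2.imread("pics/wrist_x.png")[60:380,80:480]
cv2.imwrite("pics/x2.png",np.hstack([cv2.resize(a,(427,320),interpolation=2),b[:, :373]]))
E
```

```text
units [-0.062  0.071  0.475] yaw toolx -177.8 tilt 3.2
22.625 [ 0.5275 -0.0619  0.0491] [-0.06   3.132 -0.087] [-0.1 -0.6 -0.9] 0.0631 [ 0.29  0.31 -0.57  0.09 -0.7  -0.32]
```

View pics/x2.png

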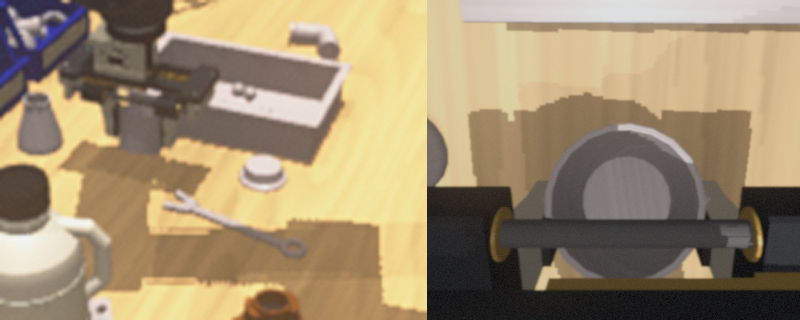

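Request:
apply_moves --series '[[[0,0,0.25,0],[0,0,0.1,0],[0,0,0,0]]]'

```text
time_s: 23.1
eef_pos: [0.53, -0.0619, 0.0372]
orientation: [-0.061, 3.126, -0.085]
force: [0.3, 0.3, -2.0]
opening: 0.0633
```

Request:
apply_moves --series '[[[0,0,0.08,0],[0,0,0.08,0],[0,0,0,0]]]'

```text
time_s: 23.48
eef_pos: [0.5303, -0.0621, 0.0307]
orientation: [-0.061, 3.126, -0.084]
force: [-0.3, 0.2, -1.4]
opening: 0.0632
```

Request:
apply_moves --series '[[[0,0,0.1,0],[0,0,0.1,0],[0,0,0,0]]]'

```text
time_s: 23.85
eef_pos: [0.5307, -0.0625, 0.0222]
orientation: [-0.062, 3.125, -0.084]
force: [-0.2, 0.1, -0.3]
opening: 0.0629
```

```bash
python3 w.py y side,wrist; python3 - <<'E'
from h import *
a=cv2.imread("pics/side_y.png")[170:290,220:380];b=cv2.imread("pics/wrist_y.png")[60:380,80:480]
cv2.imwrite("pics/y2.png",np.hstack([cv2.resize(a,(427,320),interpolation=2),b[:, :373]]))
E
```

```text
23.85 [ 0.5307 -0.0625  0.0222] [-0.062  3.125 -0.084] [-0.2  0.1 -0.3] 0.0629 [ 0.29  0.35 -0.6   0.1  -0.63 -0.33]
```

View pics/y2.png

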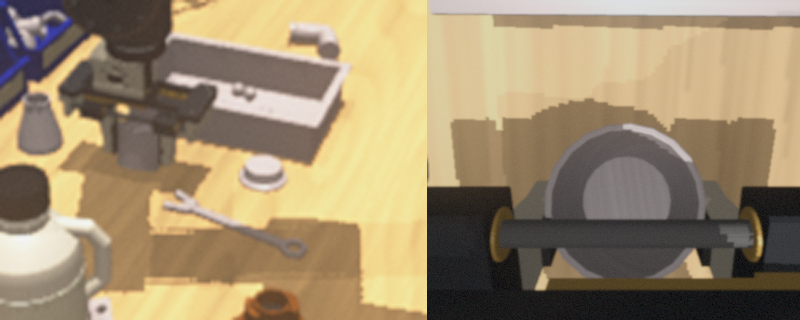

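Request:
apply_moves --series '[[[0,0,0.1,0],[0,0,0.1,0],[0,0,0,0]]]'

```text
time_s: 24.32
eef_pos: [0.5336, -0.0619, 0.0207]
orientation: [-0.065, 3.119, -0.085]
force: [-0.7, 0.1, -1.4]
opening: 0.0632
```

```bash
python3 w.py z wrist
```

```text
24.325 [ 0.5336 -0.0619  0.0207] [-0.065  3.119 -0.085] [-0.7  0.1 -1.4] 0.0632 [ 0.29  0.35 -0.6   0.1  -0.62 -0.33]
```

View pics/wrist_z.png

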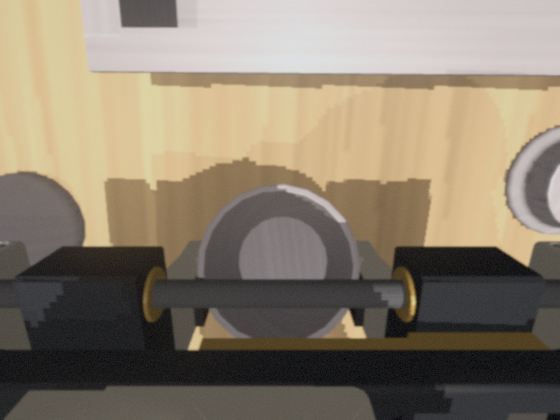

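Request:
apply_moves --series '[[[0.05,0,0.15,0],[0,0,0.1,0],[0,0,0,0]]]'

```text
time_s: 24.75
eef_pos: [0.5377, -0.0605, 0.0183]
orientation: [-0.072, 3.106, -0.083]
force: [-0.5, -0.2, -0.5]
opening: 0.0636
```

Request:
apply_moves --series '[[[0,0,0.1,0],[0,0,0.0,0]]]'

```text
time_s: 25.0
eef_pos: [0.5392, -0.0599, 0.0174]
orientation: [-0.074, 3.103, -0.083]
force: [-0.6, 0.0, 1.3]
opening: 0.0636
```

```bash
python3 rel.py 0.53 -0.06 0.015; python3 w.py aa side,scene; python3 - <<'E'
from h import *
a=cv2.imread("pics/side_aa.png")[170:290,220:380];b=cv2.imread("pics/scene_aa.png")[180:300,200:360]
cv2.imwrite("pics/aa2.png",np.hstack([cv2.resize(v,None,fx=2.5,fy=2.5,interpolation=2) for v in (a,b)]))
E
```

```text
units [0.231 0.011 0.051] yaw toolx -177.2 tilt 3.72
25.0 [ 0.5392 -0.0599  0.0174] [-0.074  3.103 -0.083] [-0.6  0.   1.3] 0.0636 [ 0.29  0.35 -0.61  0.11 -0.59 -0.34]
```

View pics/aa2.png

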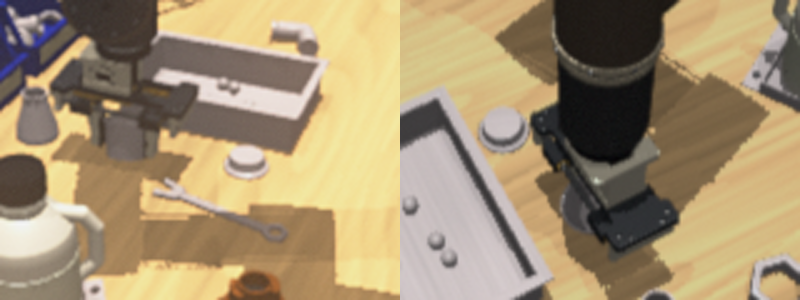

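Request:
apply_moves --series '[[[0.05,0,0.12,0],[0,0,0,0]]]'

```text
time_s: 25.35
eef_pos: [0.54, -0.0591, 0.0155]
orientation: [-0.076, 3.097, -0.082]
force: [-1.4, -1.0, -0.6]
opening: 0.0635
```

Request:
apply_moves --grip 1 --series '[[[0,0,0,0],[0,0,0,0],[0,0,0,0]]]'

```text
time_s: 25.72
eef_pos: [0.5398, -0.0593, 0.0146]
orientation: [-0.076, 3.098, -0.082]
force: [-0.2, 0.5, 0.3]
opening: 0.0853
```

```bash
python3 w.py ab wrist,side
```

```text
25.725 [ 0.5398 -0.0593  0.0146] [-0.076  3.098 -0.082] [-0.2  0.5  0.3] 0.0853 [ 0.3   0.36 -0.62  0.11 -0.58 -0.34]
```

View pics/wrist_ab.png

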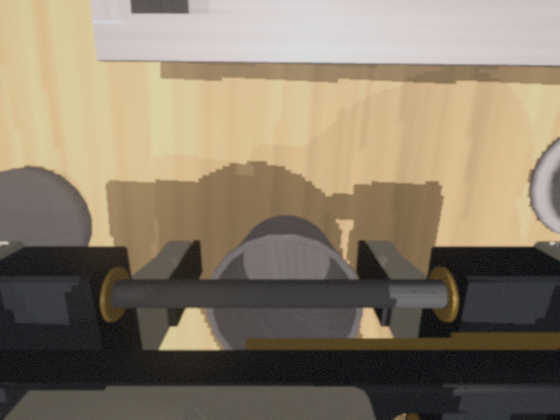

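```bash
python3 rel.py 0.5395 -0.0593 0.0946; python3 -c "
from station import telemetry
from h import *
print(R.from_rotvec(telemetry.observe()['orientation']).as_matrix().round(3))"
```

```text
units [-0.072 -0.106 -1.995] yaw toolx -177.1 tilt 3.85
[[-0.998 -0.048  0.043]
 [-0.05   0.997 -0.052]
 [-0.04  -0.054 -0.998]]
```

Request:
apply_moves --series '[[[-0.02,-0.03,-0.5,0],[-0.02,-0.03,-0.6,0],[-0.02,-0.03,-0.6,0],[0,0,-0.8,0],[0,0,-1,0]]]'

```text
time_s: 26.45
eef_pos: [0.5336, -0.0564, 0.154]
orientation: [-0.075, 3.107, -0.085]
force: [1.8, 0.2, 0.5]
opening: 0.0876
```

```bash
python3 rel.py 0.5395 -0.0593 0.0946; python3 w.py ac wrist,side,scene cap_top
```

```text
units [-0.098  0.004  1.49 ] yaw toolx -177.2 tilt 3.63
26.45 [ 0.5336 -0.0564  0.154 ] [-0.075  3.107 -0.085] [1.8 0.2 0.5] 0.0876 [ 0.31  0.17 -0.46  0.08 -0.93 -0.3 ]
wrist cap_top [] []
side cap_top [([241.2, 225.6], 0.98)] [([232.9, 223.6], 0.74)]
scene cap_top [([169.9, 383.0], 0.92)] [([168.9, 383.7], 0.64)]
```

View pics/scene_ac.png

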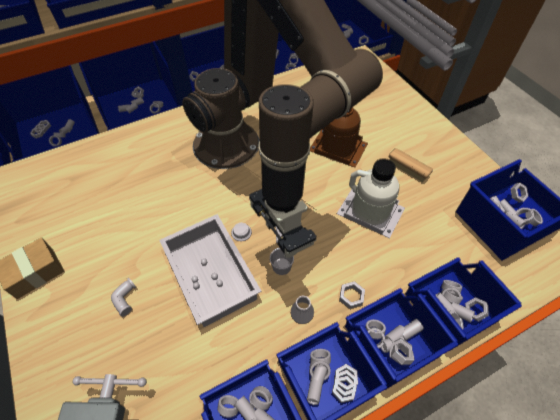

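View pics/side_ac.png

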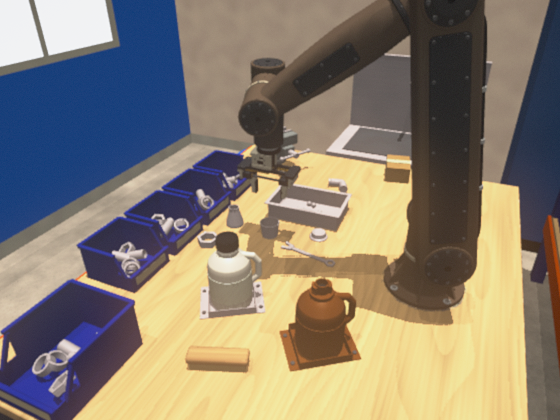

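Request:
apply_moves --series '[[[0,0.3,-1,0],[0,0.6,-1,0],[0,0.9,-1,0],[0.1,1,-0.8,0],[0.1,1,-0.3,0]]]'

```text
time_s: 27.52
eef_pos: [0.5118, 0.1052, 0.3067]
orientation: [-0.067, 3.118, -0.09]
force: [0.6, -0.0, -0.5]
opening: 0.0876
```

Request:
apply_moves --series '[[[0.1,1,0,0],[0.1,1,0,0],[0.1,1,0,0],[0.1,0.8,0,0]]]'

```text
time_s: 28.02
eef_pos: [0.4882, 0.2616, 0.2958]
orientation: [-0.068, 3.119, -0.093]
force: [-0.3, -0.8, -0.5]
opening: 0.0873
```

```bash
python3 - <<'E'
from h import *
print(tri([ray(SC,(168.9,383.7)),ray(SD,(232.9,223.6))]))
E
python3 rel.py 0.5 0.29 0.25; python3 w.py ad wrist,scene cap_top
```

```text
(array([0.50412456, 0.28200488, 0.22071228]), [np.float64(0.0007605343833449186), np.float64(0.0007605343833448527)])
units [-0.305  0.763  1.108] yaw toolx -177.5 tilt 3.61
28.025 [0.4882 0.2616 0.2958] [-0.068  3.119 -0.093] [-0.3 -0.8 -0.5] 0.0873 [ 0.88  0.13 -0.16  0.06 -1.31 -0.86]
wrist cap_top [([247.4, 273.6], 0.71)] [([255.0, 273.5], 0.65)]
scene cap_top [([169.8, 382.9], 0.65)] [([166.2, 383.0], 0.77), ([266.8, 282.1], 0.22)]
```

View pics/wrist_ad.png

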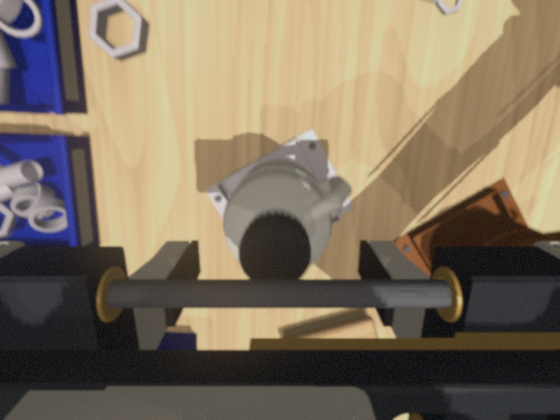

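```bash
python3 - <<'E'
from h import *
import pickle
L=[("a",0,3.141,0),("b",2.276,2.158,.005),("c",2.242,2.193,.005),("d",2.234,2.192,.018),("e",2.232,2.191,.026),("f",2.235,2.192,.018),("lift",1.623,2.683,0),("g",.1,-3.131,.01),("h",.018,-3.132,.01),("i",.045,-3.134,.008),("j",.049,-3.137,.009),("k",.061,-3.14,.023),("l",.069,-3.14,.037),("m",.07,-3.138,.033),("n",.046,-3.134,.031),("o",.049,-3.134,.044),("p",-.057,3.137,-.063),("q",-.065,3.122,-.078),("r",-.065,3.125,-.076),("t",-.072,3.122,-.092),("v",-.061,3.129,-.087),("x",-.06,3.132,-.087),("y",-.062,3.125,-.084),("z",-.065,3.119,-.085),("ab",-.076,3.098,-.082),("ac",-.075,3.107,-.085),("..",-.067,3.118,-.09),("ad",-.068,3.119,-.093)]
for n,*v in L: print(n,(R.from_rotvec(v).as_matrix()[:,2]*57.3).round(2)[:2])
c=pickle.load(open("pics/ad.pkl","rb"))
print("cap wrist",onz(c["wrist"],(246,275),.217),onz(c["wrist"],(246,240),.217),onz(c["wrist"],(246,310),.217))
E
```

```text
a [0.03 0.  ]
b [ 0.34 -0.09]
c [ 0.35 -0.09]
d [ 0.94 -0.02]
e [1.23 0.1 ]
f [0.91 0.01]
lift [ 0.29 -0.17]
g [-0.5  -0.38]
h [-0.54 -0.37]
i [-0.41 -0.3 ]
j [-0.24 -0.33]
k [-0.04 -0.84]
l [-0.01 -1.35]
m [-0.12 -1.21]
n [-0.39 -1.14]
o [-0.37 -1.61]
p [ 0.24 -2.3 ]
q [ 1.09 -2.84]
r [ 0.92 -2.77]
t [ 1.07 -3.35]
v [ 0.68 -3.17]
x [ 0.51 -3.17]
y [ 0.91 -3.06]
z [ 1.25 -3.09]
ab [ 2.45 -2.97]
ac [ 1.94 -3.09]
.. [ 1.31 -3.28]
ad [ 1.25 -3.39]
cap wrist [0.49078516 0.28546077 0.217     ] [0.51919962 0.28691777 0.217     ] [0.46249813 0.2840103  0.217     ]
```

```bash
python3 - <<'E'
from h import *
im=cv2.imread("pics/scene_ad.png")
cv2.imwrite("pics/ad2.png",cv2.resize(im[140:240,330:430],(700,700),interpolation=2)[:600])
print(proj(SC,(.491,.2855,.217)),proj(SD,(.491,.2855,.217)))
print(onz(SC,(166.2,383),.217),onz(SC,(168.9,383.7),.217),onz(SD,(232.9,223.6),.217))
E
python3 rel.py 0.492 0.286 0.25
```

```text
[166.23738696 381.89154951] [235.77398158 227.60594316]
[0.49231798 0.28827833 0.217     ] [0.50122672 0.28416135 0.217     ] [0.50779507 0.27778247 0.217     ]
units [-0.089  0.723  1.122] yaw toolx -177.5 tilt 3.59
```

View pics/ad2.png

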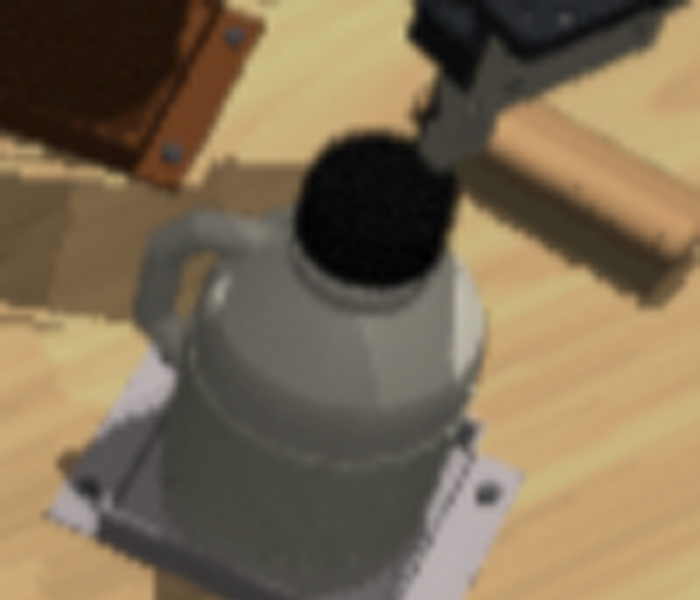

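Request:
apply_moves --series '[[[-0.05,0.5,0.2,0],[-0.05,0.3,0.4,0],[0,0,0.5,0]]]'

```text
time_s: 28.7
eef_pos: [0.4936, 0.29, 0.2496]
orientation: [-0.062, 3.117, -0.089]
force: [0.3, 0.8, -0.5]
opening: 0.0877
```

```bash
python3 rel.py 0.492 0.2865 0.19; python3 w.py ae wrist,side
```

```text
units [ 7.600e-02 -1.000e-03  1.491e+00] yaw toolx -177.7 tilt 3.51
28.7 [0.4936 0.29   0.2496] [-0.062  3.117 -0.089] [ 0.3  0.8 -0.5] 0.0877 [ 0.91  0.18 -0.2   0.06 -1.22 -0.89]
```

View pics/wrist_ae.png

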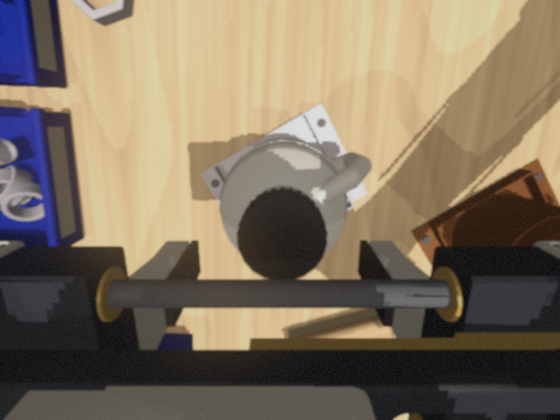

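View pics/side_ae.png

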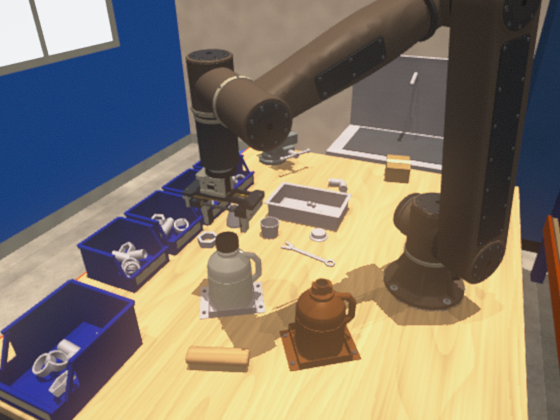

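```bash
python3 - <<'E'
from h import *
import pickle
c=pickle.load(open("pics/ae.pkl","rb"))
w=c["wrist"]
print("cap",onz(w,(232,283),.217),onz(w,(232,239),.217),onz(w,(232,327),.217),onz(w,(187,283),.217),onz(w,(279,283),.217))
print(proj(SD,(.4936,.29,.2496)),proj(SD,(.4936-.05,.29,.2496)),proj(SD,(.4936+.05,.29,.2496)))
im=cv2.imread("pics/side_ae.png")
cv2.imwrite("pics/ae2.png",cv2.resize(im[170:270,170:300],None,fx=6,fy=6,interpolation=2)[:600])
E
```

```text
cap [0.49081071 0.28603057 0.217     ] [0.51934718 0.28739808 0.217     ] [0.46245464 0.2846717  0.217     ] [0.4921018  0.25644689 0.217     ] [0.48936146 0.31923816 0.217     ]
[226.04578014 225.01396907] [230.22432493 241.919646  ] [221.99351838 208.61921169]
```

View pics/ae2.png

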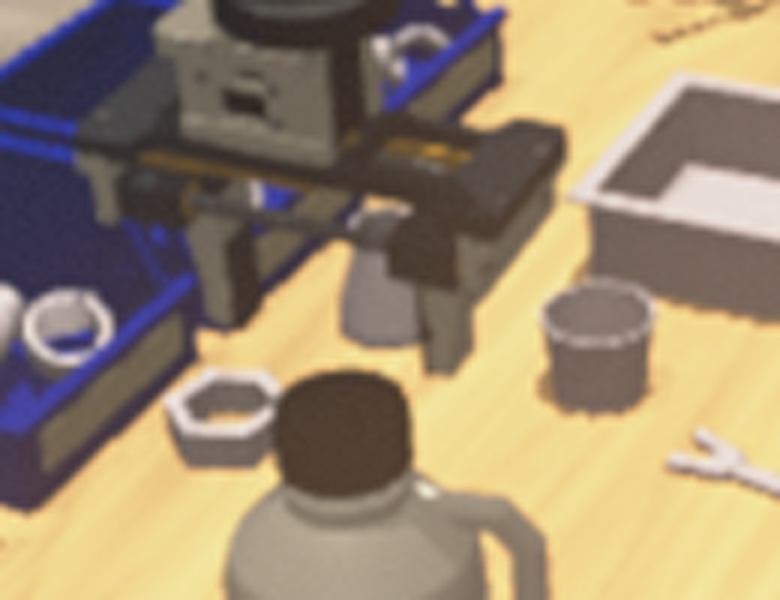

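```bash
python3 rel.py 0.491 0.2855 0.188
```

```text
units [0.062 0.016 1.492] yaw toolx -177.7 tilt 3.62
```

Request:
apply_moves --series '[[[0.06,0,0.5,0],[0,0,0.5,0],[0,0,0.35,0],[0,0,0,0]]]'

```text
time_s: 29.3
eef_pos: [0.4918, 0.2854, 0.1926]
orientation: [-0.061, 3.12, -0.095]
force: [0.0, 0.4, -0.3]
opening: 0.0878
```

```bash
python3 rel.py 0.491 0.2855 0.188
```

```text
units [0.023 0.009 0.113] yaw toolx -177.7 tilt 3.66
```

Request:
apply_moves --series '[[[0.02,0,0.13,0],[0,0,0,0]]]'

```text
time_s: 29.55
eef_pos: [0.4917, 0.2856, 0.1883]
orientation: [-0.061, 3.119, -0.093]
force: [-0.8, 0.3, 0.5]
opening: 0.0874
```

Request:
apply_moves --grip 0 --series '[[[0,0,0,0],[0,0,0,0],[0,0,0,0],[0,0,0,0]]]'

```text
time_s: 30.05
eef_pos: [0.4923, 0.2862, 0.1896]
orientation: [-0.062, 3.117, -0.091]
force: [0.1, 0.8, -0.6]
opening: 0.0585
```

```bash
cat > tz.py <<'E'
from station import telemetry
from h import *
s=telemetry.observe(); M=R.from_rotvec(s["orientation"]).as_matrix()
print("toolz deg",(M[:,2]*57.3).round(2)[:2],"yaw",np.degrees(np.arctan2(M[1,0],M[0,0])).round(1),s["eef_pos"].round(4),s["force"].round(1),s["wrist_torque"].round(2),s["joint_positions"].round(2),round(s["opening"],4))
E
python3 tz.py; python3 w.py af wrist,side
```

```text
toolz deg [ 1.38 -3.3 ] yaw -177.7 [0.4923 0.2862 0.1896] [ 0.1  0.8 -0.6] [ 0.24 -0.32  0.01] [ 0.91  0.22 -0.3   0.06 -1.09 -0.9 ] 0.0585
30.05 [0.4923 0.2862 0.1896] [-0.062  3.117 -0.091] [ 0.1  0.8 -0.6] 0.0585 [ 0.91  0.22 -0.3   0.06 -1.09 -0.9 ]
```

View pics/wrist_af.png

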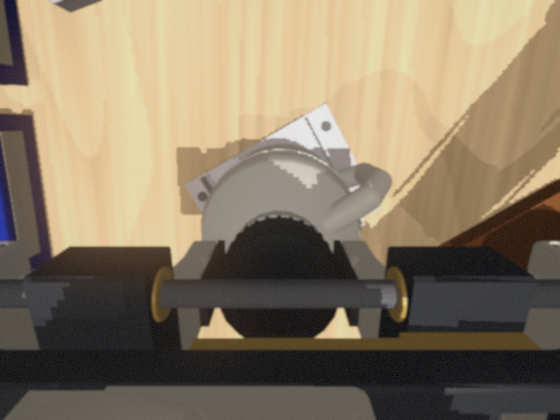

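Request:
apply_moves --series '[[[0,-0.15,0,0],[0,-0.15,0,0]]]'

```text
time_s: 30.4
eef_pos: [0.493, 0.2834, 0.1893]
orientation: [-0.064, 3.114, -0.065]
force: [-7.0, 27.2, -8.2]
opening: 0.0588
```

```bash
python3 tz.py
```

```text
toolz deg [ 1.53 -2.35] yaw -177.6 [0.493  0.2834 0.1893] [-7.  27.2 -8.2] [10.21  2.97  0.47] [ 0.9   0.21 -0.3   0.05 -1.07 -0.88] 0.0588
```

Request:
apply_moves --series '[[[-0.05,-0.12,0,0],[-0.05,-0.12,0,0],[-0.05,-0.12,0,0]]]'

```text
time_s: 30.78
eef_pos: [0.4936, 0.2833, 0.1889]
orientation: [-0.07, 3.12, -0.028]
force: [-15.6, 19.8, 1.8]
opening: 0.0588
```

```bash
python3 tz.py
```

```text
toolz deg [ 1.22 -1.  ] yaw -177.4 [0.4936 0.2833 0.1889] [-15.6  19.8   1.8] [7.2  6.1  0.15] [ 0.88  0.21 -0.3   0.03 -1.06 -0.85] 0.0588
```

Request:
apply_moves --series '[[[-0.1,-0.1,0,0],[-0.1,-0.1,0,0],[-0.1,-0.06,0,0]]]'

```text
time_s: 31.15
eef_pos: [0.4942, 0.2834, 0.1885]
orientation: [-0.075, 3.135, -0.003]
force: [-23.0, 9.3, 11.9]
opening: 0.059
```

```bash
python3 tz.py
```

```text
toolz deg [ 0.31 -0.09] yaw -177.3 [0.4942 0.2834 0.1885] [-23.    9.3  11.9] [3.49 8.66 0.05] [ 0.87  0.21 -0.28  0.01 -1.07 -0.82] 0.059
```

Request:
apply_moves --grip 1 --series '[[[0,0,0,0],[0,0,0,0],[0,0,0,0]]]'

```text
time_s: 31.52
eef_pos: [0.4933, 0.2839, 0.1888]
orientation: [-0.077, 3.136, -0.002]
force: [-0.3, -0.3, -0.1]
opening: 0.0833
```

```bash
python3 tz.py; python3 rel.py 0.492 0.286 0.188
```

```text
toolz deg [ 0.28 -0.06] yaw -177.2 [0.4933 0.2839 0.1888] [-0.3 -0.3 -0.1] [0.03 0.04 0.  ] [ 0.87  0.21 -0.29  0.01 -1.07 -0.82] 0.0833
units [0.031 0.055 0.019] yaw toolx -177.2 tilt 0.29
```

Request:
apply_moves --series '[[[0.04,0.06,0.03,0],[0,0,0,0]]]'

```text
time_s: 31.78
eef_pos: [0.4918, 0.2856, 0.1872]
orientation: [-0.075, 3.136, -0.003]
force: [0.5, 0.8, 0.0]
opening: 0.0878
```

Request:
apply_moves --grip 0 --series '[[[0,0,0,0],[0,0,0,0],[0,0,0,0],[0,0,0,0]]]'

```text
time_s: 32.28
eef_pos: [0.4924, 0.2856, 0.1873]
orientation: [-0.075, 3.135, -0.003]
force: [3.2, 0.5, 0.3]
opening: 0.0593
```

```bash
python3 tz.py
```

```text
toolz deg [ 0.31 -0.1 ] yaw -177.3 [0.4924 0.2856 0.1873] [3.2 0.5 0.3] [ 0.17 -0.76 -0.03] [ 0.87  0.21 -0.29  0.01 -1.07 -0.83] 0.0593
```

Request:
apply_moves --series '[[[0,0,0.12,0],[0,0,0.12,0]]]'

```text
time_s: 32.52
eef_pos: [0.4928, 0.2857, 0.1804]
orientation: [-0.077, 3.133, -0.002]
force: [-14.8, -3.5, 37.8]
opening: 0.0588
```

```bash
python3 tz.py
```

```text
toolz deg [ 0.42 -0.07] yaw -177.2 [0.4928 0.2857 0.1804] [-14.8  -3.5  37.8] [-1.09  6.58  0.01] [ 0.87  0.22 -0.3   0.01 -1.05 -0.83] 0.0588
```

Request:
apply_moves --series '[[[0.02,0,0.07,-0.7],[0.02,0,0.07,-0.7],[0.02,0,0.07,-0.7]]]'

```text
time_s: 32.9
eef_pos: [0.4956, 0.2888, 0.1809]
orientation: [-0.548, 3.071, 0.006]
force: [-2.1, 0.1, 16.2]
opening: 0.059
```

```bash
python3 tz.py
```

```text
toolz deg [1.21 0.43] yaw -159.8 [0.4956 0.2888 0.1809] [-2.1  0.1 16.2] [ 0.11  1.   -0.07] [ 0.88  0.21 -0.3   0.01 -1.03 -0.53] 0.059
```

Request:
apply_moves --series '[[[0.05,-0.02,0.09,-0.8],[0.04,-0.02,0.09,-0.8],[0.03,0,0.09,-0.8]]]'

```text
time_s: 33.28
eef_pos: [0.4975, 0.2907, 0.1813]
orientation: [-1.068, 2.91, 0.009]
force: [-7.2, -0.7, 23.4]
opening: 0.0587
```

```bash
python3 tz.py; python3 w.py ag wrist,side
```

```text
toolz deg [2.12 1.14] yaw -139.7 [0.4975 0.2907 0.1813] [-7.2 -0.7 23.4] [-0.73  2.96 -0.14] [ 0.88  0.21 -0.32  0.02 -1.01 -0.19] 0.0587
33.275 [0.4975 0.2907 0.1813] [-1.068  2.91   0.009] [-7.2 -0.7 23.4] 0.0587 [ 0.88  0.21 -0.32  0.02 -1.01 -0.19]
```

View pics/wrist_ag.png

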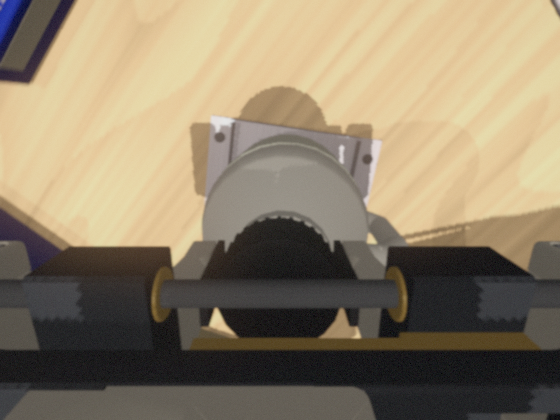

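Request:
apply_moves --series '[[[0.12,0,0.07,-0.95],[0.12,0.02,0.07,-0.95],[0.1,0.02,0.07,-0.95]]]'

```text
time_s: 33.75
eef_pos: [0.4978, 0.29, 0.183]
orientation: [-1.626, 2.603, -0.001]
force: [6.5, 4.3, 9.9]
opening: 0.0591
```

```bash
python3 tz.py
```

```text
toolz deg [3.54 2.17] yaw -116.0 [0.4978 0.29   0.183 ] [6.5 4.3 9.9] [ 1.52 -2.09 -0.15] [ 0.88  0.19 -0.34  0.03 -0.97  0.22] 0.0591
```

Request:
apply_moves --series '[[[-0.06,-0.05,0.13,-0.9],[-0.06,-0.06,0.12,-0.9]]]'

```text
time_s: 34.0
eef_pos: [0.5039, 0.2934, 0.1796]
orientation: [-1.949, 2.368, -0.015]
force: [-22.6, -3.1, 31.4]
opening: 0.0592
```

```bash
python3 tz.py
```

```text
toolz deg [3.68 2.29] yaw -101.0 [0.5039 0.2934 0.1796] [-22.6  -3.1  31.4] [-1.11  8.04 -0.07] [ 0.88  0.2  -0.34  0.03 -0.96  0.48] 0.0592
```

Request:
apply_moves --series '[[[0,0.02,0.08,-0.9],[0,0.02,0.08,-0.8]]]'

```text
time_s: 34.25
eef_pos: [0.5039, 0.2958, 0.1793]
orientation: [-2.221, 2.105, -0.03]
force: [-9.2, -0.2, 20.7]
opening: 0.0591
```

```bash
python3 tz.py;  python3 w.py ah wrist,side,scene; python3 - <<'E'
from h import *
a=cv2.imread("pics/side_ah.png")[170:290,170:310];b=cv2.imread("pics/scene_ah.png")[120:240,320:440]
cv2.imwrite("pics/ah2.png",np.hstack([cv2.resize(v,None,fx=3,fy=3,interpolation=2) for v in (a,b)]))
E
```

```text
toolz deg [4.01 2.58] yaw -86.8 [0.5039 0.2958 0.1793] [-9.2 -0.2 20.7] [-0.17  3.13 -0.13] [ 0.88  0.2  -0.34  0.03 -0.95  0.72] 0.0591
34.25 [0.5039 0.2958 0.1793] [-2.221  2.105 -0.03 ] [-9.2 -0.2 20.7] 0.0591 [ 0.88  0.2  -0.34  0.03 -0.95  0.72]
```

View pics/wrist_ah.png

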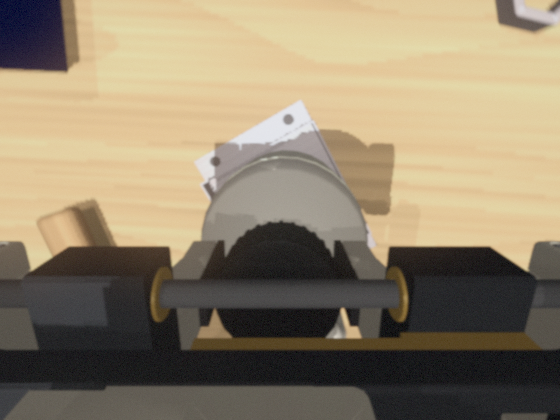

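View pics/ah2.png

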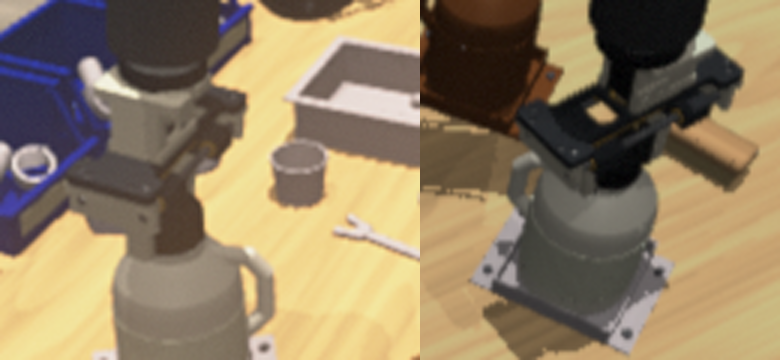

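Request:
apply_moves --series '[[[-0.08,-0.12,0,0],[-0.08,-0.12,0,0],[-0.08,-0.12,0,0]]]'

```text
time_s: 34.78
eef_pos: [0.5043, 0.2955, 0.1787]
orientation: [-2.238, 2.132, -0.023]
force: [-22.5, -7.4, 17.2]
opening: 0.0588
```

```bash
python3 tz.py
```

```text
toolz deg [2.63 1.52] yaw -87.2 [0.5043 0.2955 0.1787] [-22.5  -7.4  17.2] [-3.13  7.78 -0.12] [ 0.88  0.22 -0.31  0.02 -0.99  0.73] 0.0588
```

Levelling works without slip; continue.

Request:
apply_moves --series '[[[-0.09,-0.12,-0.02,0],[-0.09,-0.12,-0.02,0],[-0.08,-0.12,-0.02,0],[-0.05,-0.12,-0.02,0]]]'

```text
time_s: 35.28
eef_pos: [0.5044, 0.295, 0.178]
orientation: [-2.264, 2.165, -0.011]
force: [-19.5, -2.1, 10.6]
opening: 0.0585
```

```bash
python3 tz.py
```

```text
toolz deg [0.64 0.1 ] yaw -87.5 [0.5044 0.295  0.178 ] [-19.5  -2.1  10.6] [-0.39  7.16 -0.16] [ 0.87  0.24 -0.27  0.01 -1.05  0.74] 0.0585
```

```bash
python3 - <<'E'
from h import *
import pickle
for t,px in (("ae",(187,283)),("af",(215,277)),("ah",(222,281))):
    w=pickle.load(open(f"pics/{t}.pkl","rb"))["wrist"]
    print(t,onz(w,px,.2105 if t=="ah" else .217),onz(w,(px[0],px[1]),.19))
w=pickle.load(open("pics/ae.pkl","rb"))["wrist"]
print(onz(w,(279,283),.217))
E
python3 w.py ai wrist
```

```text
ae [0.4921018  0.25644689 0.217     ] [0.49211127 0.26157946 0.19      ]
af [0.4929166  0.25386475 0.217     ] [0.49335748 0.26151301 0.19      ]
ah [0.53193947 0.29414484 0.2105    ] [0.52591703 0.29449283 0.19      ]
[0.48936146 0.31923816 0.217     ]
35.275 [0.5044 0.295  0.178 ] [-2.264  2.165 -0.011] [-19.5  -2.1  10.6] 0.0585 [ 0.87  0.24 -0.27  0.01 -1.05  0.74]
```

View pics/wrist_ai.png

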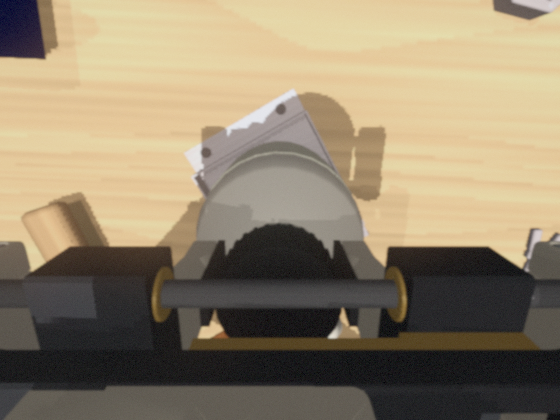

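```bash
python3 w.py aj side,scene; python3 - <<'E'
from h import *
a=cv2.imread("pics/side_aj.png")[200:300,190:280];b=cv2.imread("pics/scene_aj.png")[140:240,335:425]
cv2.imwrite("pics/aj2.png",np.hstack([cv2.resize(v,None,fx=4.4,fy=4.4,interpolation=2) for v in (a,b)]))
# jug axis projected
for c,n in ((SD,"side"),(SC,"scene")):
  for X in ((.492,.286),(.502,.294)):
    print(n,X,[proj(c,(*X,z)).round(1).tolist() for z in (0.134,.1795,.2105)])
E
```

```text
35.325 [0.5044 0.295  0.178 ] [-2.264  2.166 -0.011] [-20.4  -4.1  13. ] 0.0584 [ 0.87  0.24 -0.27  0.01 -1.05  0.74]
side (0.492, 0.286) [[260.9, 229.3], [247.4, 228.1], [237.8, 227.4]]
side (0.502, 0.294) [[261.7, 224.6], [248.1, 223.4], [238.5, 222.5]]
scene (0.492, 0.286) [[185.1, 376.5], [175.1, 379.6], [168.0, 381.8]]
scene (0.502, 0.294) [[186.4, 380.8], [176.5, 384.0], [169.4, 386.3]]
```

View pics/aj2.png

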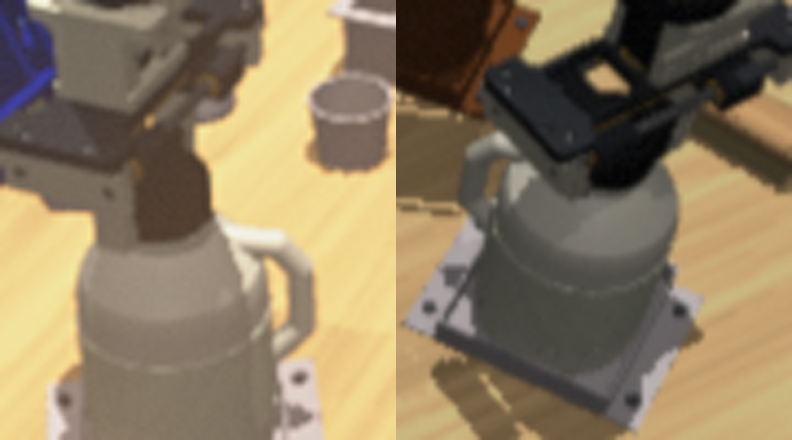

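Request:
apply_moves --series '[[[0,0,-0.1,0],[0,0,-0.12,0]]]'

```text
time_s: 35.67
eef_pos: [0.504, 0.295, 0.1878]
orientation: [-2.264, 2.164, -0.012]
force: [-0.1, 1.0, -0.5]
opening: 0.0588
```

```bash
python3 tz.py
```

```text
toolz deg [0.68 0.1 ] yaw -87.4 [0.504  0.295  0.1878] [-0.1  1.  -0.5] [-0.19  0.09  0.  ] [ 0.87  0.23 -0.26  0.01 -1.07  0.74] 0.0588
```

Request:
apply_moves --series '[[[0,0,-0.2,0],[0,0,-0.2,0],[0,0,0,0]]]'

```text
time_s: 36.05
eef_pos: [0.5034, 0.2948, 0.2044]
orientation: [-2.264, 2.165, -0.011]
force: [-0.4, -0.5, -0.3]
opening: 0.0585
```

```bash
python3 tz.py;  python3 w.py ak side,scene,wrist; python3 - <<'E'
from h import *
a=cv2.imread("pics/side_ak.png")[190:290,190:280];b=cv2.imread("pics/scene_ak.png")[130:230,335:425]
cv2.imwrite("pics/ak2.png",np.hstack([cv2.resize(v,None,fx=4.4,fy=4.4,interpolation=2) for v in (a,b)]))
E
```

```text
toolz deg [0.62 0.09] yaw -87.4 [0.5034 0.2948 0.2044] [-0.4 -0.5 -0.3] [-0.13  0.1   0.02] [ 0.87  0.22 -0.24  0.01 -1.1   0.74] 0.0585
36.05 [0.5034 0.2948 0.2044] [-2.264  2.165 -0.011] [-0.4 -0.5 -0.3] 0.0585 [ 0.87  0.22 -0.24  0.01 -1.1   0.74]
```

View pics/ak2.png

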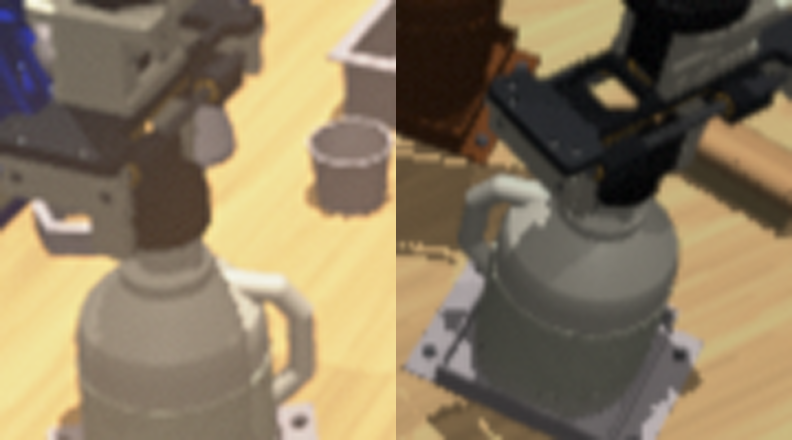

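Request:
apply_moves --series '[[[0,0,-0.5,0],[0,0,-0.5,0],[0,0,-0.5,0],[0,0,-0.5,0],[0,0,-0.3,0]]]'

```text
time_s: 36.83
eef_pos: [0.5009, 0.2935, 0.2943]
orientation: [-2.27, 2.171, -0.01]
force: [-0.1, 0.0, -1.2]
opening: 0.059
```

```bash
python3 tz.py; python3 rel.py .504 .295 .303; python3 w.py al side,scene,wrist
```

```text
toolz deg [ 0.27 -0.23] yaw -87.5 [0.5009 0.2935 0.2943] [-0.1  0.  -1.2] [-0.14  0.07  0.  ] [ 0.87  0.17 -0.1   0.01 -1.31  0.74] 0.059
units [-0.034 -0.08  -0.216] yaw toolx -87.5 tilt 0.35
36.825 [0.5009 0.2935 0.2943] [-2.27   2.171 -0.01 ] [-0.1  0.  -1.2] 0.059 [ 0.87  0.17 -0.1   0.01 -1.31  0.74]
```

View pics/side_al.png

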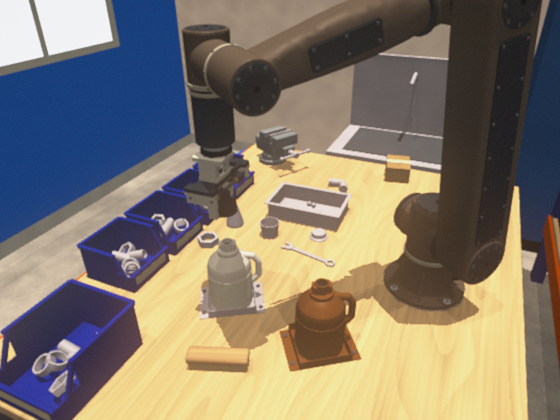

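View pics/scene_al.png

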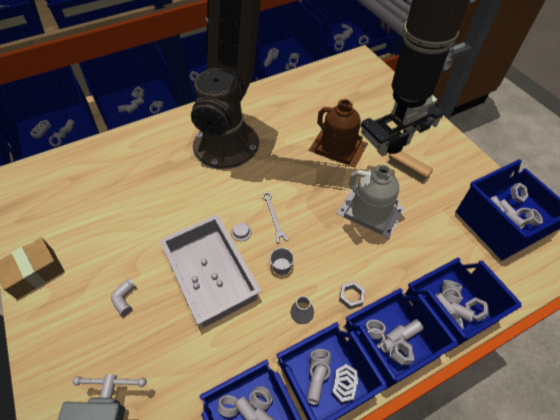

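View pics/wrist_al.png

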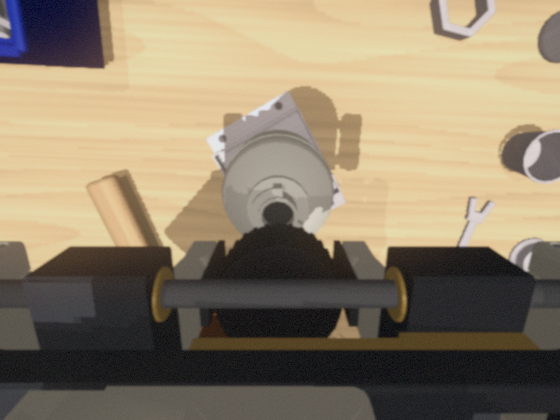

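```bash
python3 - <<'E'
from h import *
import pickle
w=pickle.load(open("pics/al.pkl","rb"))["wrist"]
print("mouth wrist",onz(w,(212,278),.204))
a=cv2.imread("pics/side_al.png")[160:270,180:270];b=cv2.imread("pics/scene_al.png")[90:200,350:440]
cv2.imwrite("pics/al2.png",np.hstack([cv2.resize(v,None,fx=4.4,fy=4.4,interpolation=2) for v in (a,b)]))
b=cv2.imread("pics/scene_al.png")[210:330,155:310]
cv2.imwrite("pics/al3.png",cv2.resize(b,None,fx=4.8,fy=4.8,interpolation=2))
E
```

```text
mouth wrist [0.49605507 0.29286225 0.204     ]
```

View pics/al2.png

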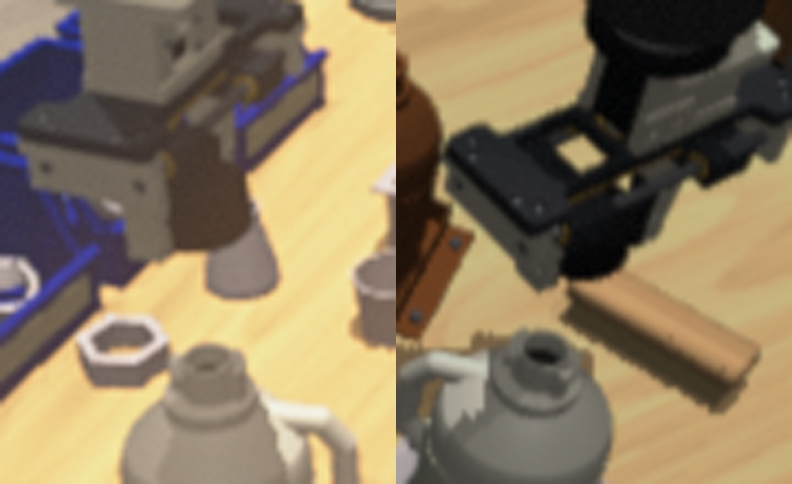

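View pics/al3.png

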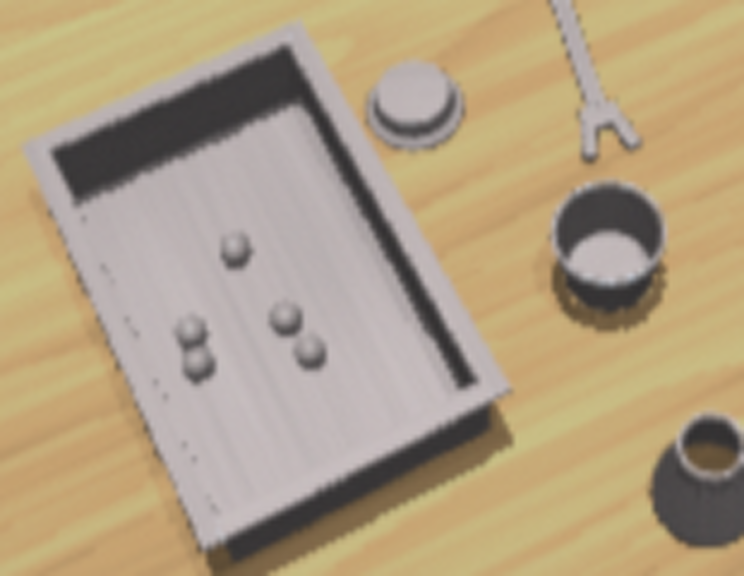

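```bash
python3 - <<'E'
from h import *
import pickle
w=pickle.load(open("pics/al.pkl","rb"))["wrist"]
print("mouth",onz(SC,(170,383.9),.204),onz(SD,(242.5,227.3),.204),tri([ray(SC,(170,383.9)),ray(SD,(242.5,227.3))]))
print("cap far", onz(w,(225,278),.327))
# cap outline predictions in side: bottom/ top centre
for X in ((.495,.2935),(.501,.2935)):
  print([proj(SD,(*X,z)).round(1) for z in (.296,.327)],[proj(SC,(*X,z)).round(1) for z in (.296,.327)])
E
```

```text
mouth [0.49689756 0.2912351  0.204     ] [0.4862876  0.29701287 0.204     ] (array([0.49188193, 0.29307432, 0.19933819]), [np.float64(0.0025835503568812064), np.float64(0.0025835503568812966)])
cap far [0.53092939 0.29460343 0.327     ]
[array([211.3, 222.5]), array([200.7, 221.6])] [array([146.2, 391.4]), array([137.6, 394.1])]
[array([210.8, 220.5]), array([200.2, 219.6])] [array([147.7, 392.8]), array([139.1, 395.6])]
```

```bash
python3 - <<'E'
from h import *
a=cv2.imread("pics/side_al.png")[180:225,200:250];b=cv2.imread("pics/side_ak.png")[210:255,200:250];c=cv2.imread("pics/scene_al.png")[130:165,370:420]
g=lambda v:np.clip(cv2.resize(v,(395,350),interpolation=2).astype(float)*1.8,0,255).astype(np.uint8)
cv2.imwrite("pics/al4.png",np.hstack([g(a),g(b)]))
cv2.imwrite("pics/al5.png",cv2.resize(np.clip(c.astype(float)*3,0,255).astype(np.uint8),None,fx=12,fy=12,interpolation=2))
E
```

```text
(no output)
```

View pics/al4.png

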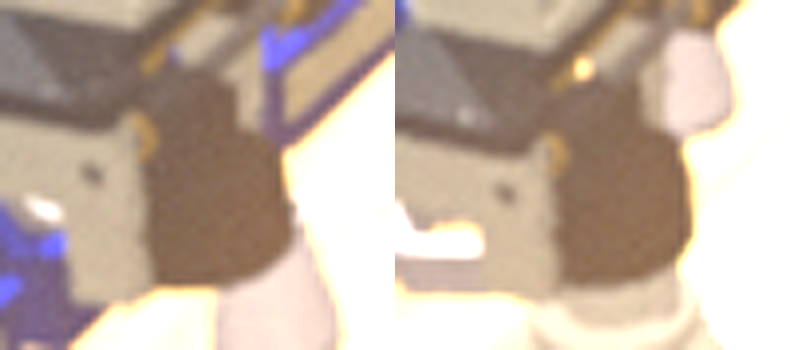

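View pics/al5.png

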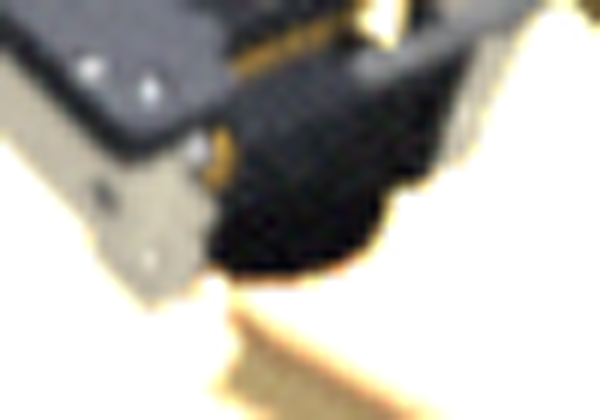

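Request:
apply_moves --series '[[[-0.03,-0.08,-0.2,0],[0,0,0,0],[0,0,0,0]]]'

```text
time_s: 37.35
eef_pos: [0.5035, 0.2946, 0.2999]
orientation: [2.268, -2.17, 0.009]
force: [-0.1, -0.6, -0.9]
opening: 0.0582
```

```bash
python3 tz.py; python3 w.py am side; python3 tz.py; python3 - <<'E'
from station import telemetry
s=telemetry.observe(); print(s["dq"].round(3),s["time_s"])
E
```

```text
toolz deg [ 0.11 -0.34] yaw -87.5 [0.5035 0.2946 0.2999] [-0.1 -0.6 -0.9] [-0.13  0.02  0.02] [ 0.87  0.17 -0.08  0.01 -1.32  0.75] 0.0582
37.35 [0.5035 0.2946 0.2999] [ 2.268 -2.17   0.009] [-0.1 -0.6 -0.9] 0.0582 [ 0.87  0.17 -0.08  0.01 -1.32  0.75]
toolz deg [ 0.12 -0.34] yaw -87.5 [0.5036 0.2946 0.3001] [-0.2  1.  -0.4] [-0.08  0.06  0.04] [ 0.87  0.17 -0.08  0.01 -1.32  0.75] 0.0589
[ 0.    -0.003 -0.001  0.002 -0.     0.001] 37.4
```

View pics/side_am.png

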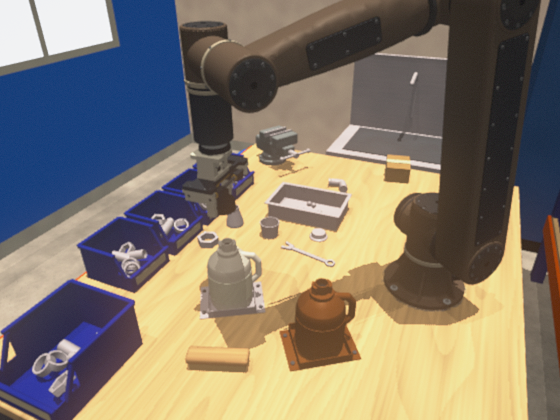

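```bash
python3 -c "
from station import job
print(job.job_done())"
```

```text
the job is handed in; nothing more can be done
None
```

The job is done and handed in at 37.4 s of the 64 s allowed. The hand-in gave no verdict.

**Cup and balls:** The tool cannot tilt, so I gripped the cup near its rim and tipped it by pushing its foot against the pan rim. All five balls went into the pan. I righted the cup against the same rim and set it on the bench at about x 0.54, y -0.06. The last scene picture showed five balls in the pan and the cup upright and empty.

**Jug cap:** I pushed the cap down to its stop, turned the gripper about 90° anticlockwise while still pushing, and lifted the cap off with almost no resistance. At hand-in:
- The cap was held about 10 cm above the mouth.
- The tool was level to 0.4° and its joints were nearly still.
- The cap looked level in the side view.

**What was less certain:**
- **Tool tilt:** It drifted to about 4° during the contact work. I corrected it by pushing sideways on the gripped cap, with up to about 27 N of side force.
- **Push force:** It dipped to about 10 N at one point in the twist, below the 11.5 N needed at full travel, and the tool had risen about 2.5 mm. I then pushed harder.
- **Cap position:** The cap slid about 1 cm along the pads. My estimates of its position differ by about 1 cm between the wrist and side cameras. The side view puts it over the mouth.
- **Cap rotation:** I only know it turned far enough because it lifted freely; I did not measure its angle.
- **Other objects:** The wrench, liner, reducer, nut and elbow looked unmoved between the first and last pictures. The brush I did not compare.

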